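Set up the room-service pass for room 472

ROBOT

A 6-joint arm with a two-finger parallel gripper is mounted at the origin on a cart in front of the work surface, level with it; the furniture and walls round the work are solid. World frame = base frame: x ahead of the robot, y to its left, z up, the work surface at z = 0. Lengths are in mm, angles in rad, forces in N, time in s.
With the tool pointing down it reaches from about 300 to 875 mm from the base axis. Payload 6.4 kg.
Tool frame: the origin (TCP) lies midway between the tips of the shut fingers; the grasp point (between the pads) lies 19 mm behind it; z points along the fingers, y is the direction in which the jaws open and shut (so a half turn about z gives the same grasp; the last joint's range is limited). The gripper opens to 88 mm and grips with 3 to 60 N. Pads are 18 mm wide; open, the fingers measure 123 mm over their backs; the gripper's body (75 mm by 187 mm) begins 45 mm behind the grasp point.
Start: joints at [1.034, 0.181, 1.607, -0, 1.354, -0.206], TCP at [186.749, 543.844, 238.714] pointing down, gripper open.
Joint ranges: [-2.99, 2.99], [-0.89, 2.07], [0.3, 2.58], [-1.14, 4.28], [0, 2.63], [-3.12, 3.12]. Speed limits (rad/s): [2.57, 2.57, 3.01, 3.14, 3.14, 3.14].

INTERFACE

Orientations are given as a 3x3 rotation matrix whose columns are the frame's x, y, z axes.
In Python, from plant import robot, vision gives the robot as it stands.
- The arm moves only by the tool send_rows, never from a script. Its argument "series" is a list of rows, each an object with "delta_pos": the shift along the tool's x, y, z in units of 20 cm (1.0 is 20 cm), a list of three; "dr": the turn, a rotation vector about the tool's x, y, z in units of 0.5 rad (1.0 is 0.5 rad), a list of three; "gripper": the closure, from 0 (fully open) to 1 (shut). A call has 1 to 10 rows; each row shifts and turns the commanded pose from where the row before left it, along the tool's axes as they then stand; what a row does not reach is not made up. A row lasts 1/8 s, in which the tool goes at most 62.5 mm and 10.7 degrees, less where a joint would pass 70% of its speed; a pose out of reach is approached as far as the arm can. A call with a number of a shift or a turn outside -1 to 1 is refused whole. A call with a gripper value outside its range is refused whole. The fingers move at their own pace and stop on an object; "newtons" is the grip in N (left out, the last holds). Time passes only in rows, so rows that do not move let the fingers close. It gives the time, the measured TCP pose, the force and the opening at its end, in the units of the state.
- robot.observe(): the state, without advancing time (a new reading comes with each control period).
- vision.grab_frame(name): name is "scene" or "top"; returns the picture (480x640x3 uint8, red, green, blue); there is no depth.
- vision.camera_params(name): a dict with "K" (3x3 intrinsics, pixels), "pose" (4x4, takes a point from camera to world coordinates). Camera axes: x right, y up, looking along -z (the intrinsics and any distortion apply to the point x, -y, -z); pixel columns grow to the right and rows downward; lengths in mm; the calibration is good to about 2 mm. A picture is of the moment at which its call begins. camera_params takes no time and is no camera call.
- robot.finish_job(): hands the job in, once; it reports no verdict.
The state is a dict: "time_s": time; "q": joint angles; "qd": joint speeds; "effort": joint torques, N m; "tool_pos": TCP position; "tool_rot": TCP orientation; "wrist_force": force on the tool from outside, world axes, zero at the start; "ft_torque": the same for the moment, N m; "opening": finger opening in mm.
Only numpy, scipy, OpenCV 4.12 (cv2) and the standard library are available. Lean on these libraries where they do the work, as an engineer would, in place of code of your own. Each camera call takes 0.05 s, during which the arm holds its last target.

TASK

Set up the room-service pass for room 472. First roll the three thumbwheels of the room counter so that 4, 7 and 2, read from left to right as seen from the robot, stand squarely on top; then stand every wooden course card on edge in the rack, one to a slot, centred along the slot, fully down and upright, and stand the service bell upright on the base inside the rack's ring. Leave the label roll and the lidded cup beside the cards where they are, and leave the counter showing 472.

Things in the scene. Friction and masses are not known exactly. Their poses are not given: they have to be found in the camera images.
- counter: The room counter, fixed to the table: steel base 90 (x) x 222 (y) x 8 mm with two end posts 56 mm high and a horizontal axle along its own y axis, 50 mm above the table, carrying three black thumbwheels side by side, 60 mm apart centre to centre. Origin: centre of the underside; its -x side faces the robot, more or less.
- wheel_left_hub (a point): Centre of the left wheel (as seen from the robot), on the axle, 50 mm above the table; axes as the counter's. The wheel is a ten-sided drum about 78 mm across (its top is 89 mm above the table) and 22 mm wide along y, with plain flat sides that can be pinched near the rim, and 38 mm free beside it to the next wheel (34 mm to an end post).
- wheel_mid_hub (a point): Centre of the middle wheel (as seen from the robot), on the axle, 50 mm above the table; axes as the counter's. The wheel is a ten-sided drum about 78 mm across (its top is 89 mm above the table) and 22 mm wide along y, with plain flat sides that can be pinched near the rim, and 38 mm free beside it to the next wheel (34 mm to an end post).
- wheel_right_hub (a point): Centre of the right wheel (as seen from the robot), on the axle, 50 mm above the table; axes as the counter's. The wheel is a ten-sided drum about 78 mm across (its top is 89 mm above the table) and 22 mm wide along y, with plain flat sides that can be pinched near the rim, and 38 mm free beside it to the next wheel (34 mm to an end post).
- wheel_left (a joint): Turn of the left wheel, rad. Number d (white, 0 to 9, one on each face) is exactly on top at d x 0.6283 (so 4 at 2.513). The value grows as the top of the wheel moves away from the robot (+x of the counter). Stops at -0.15 and 5.80. It turns stiffly (0.04 N m of friction) and stays where it is left; there are no clicks. It may start between two numbers.
- wheel_mid (a joint): Turn of the middle wheel, rad. Number d (white, 0 to 9, one on each face) is exactly on top at d x 0.6283 (so 7 at 4.398). The value grows as the top of the wheel moves away from the robot (+x of the counter). Stops at -0.15 and 5.80. It turns stiffly (0.04 N m of friction) and stays where it is left; there are no clicks. It may start between two numbers.
- wheel_right (a joint): Turn of the right wheel, rad. Number d (white, 0 to 9, one on each face) is exactly on top at d x 0.6283 (so 2 at 1.257). The value grows as the top of the wheel moves away from the robot (+x of the counter). Stops at -0.15 and 5.80. It turns stiffly (0.04 N m of friction) and stays where it is left; there are no clicks. It may start between two numbers.
- rack: The card rack, fixed to the table: steel base 100 (x) mm wide, 290 mm long along its own y and 8 mm thick, with four slots in a row and a ring at its +y end. Origin: underside, midway between the four slots. The slots are the gaps between five dark wooden blocks that are 80 mm long along x and 28 mm high above the base (tops 36 mm above the table); each slot is 19 mm wide (along y), and the slots are 50 mm apart centre to centre.
- slot_1 (a point): Slot 1 of the rack, counted from its ring end: centre of the slot's floor (top of the base, 8 mm above the table); x along the slot, y across it.
- slot_2 (a point): Slot 2 of the rack, counted from its ring end: centre of the slot's floor (top of the base, 8 mm above the table); x along the slot, y across it.
- slot_3 (a point): Slot 3 of the rack, counted from its ring end: centre of the slot's floor (top of the base, 8 mm above the table); x along the slot, y across it.
- slot_4 (a point): Slot 4 of the rack, counted from its ring end: centre of the slot's floor (top of the base, 8 mm above the table); x along the slot, y across it.
- ring_floor (a point): Centre of the steel ring on the rack, at the top of the base, 8 mm above the table. The ring is 16 mm high (top 24 mm above the table), 62 mm inside and 72 mm outside.
- card_1: A wooden course card: block 60 mm wide (own x), 14 mm thick (own y), 80 mm high (z), 60 g, with a paper face on both sides; stands on edge on the table. Origin: centre of the underside. All four cards are alike; two to four of them are present, and any of them may go in any slot.
- card_2: A wooden course card: block 60 mm wide (own x), 14 mm thick (own y), 80 mm high (z), 60 g, with a paper face on both sides; stands on edge on the table. Origin: centre of the underside. All four cards are alike; two to four of them are present, and any of them may go in any slot.
- card_3: A wooden course card: block 60 mm wide (own x), 14 mm thick (own y), 80 mm high (z), 60 g, with a paper face on both sides; stands on edge on the table. Origin: centre of the underside. All four cards are alike; two to four of them are present, and any of them may go in any slot.
- card_4: A wooden course card: block 60 mm wide (own x), 14 mm thick (own y), 80 mm high (z), 60 g, with a paper face on both sides; stands on edge on the table. Origin: centre of the underside. All four cards are alike; two to four of them are present, and any of them may go in any slot.
- service_bell: Service bell: squat steel bell body 54 mm across and 22 mm high (straight sides up to 10 mm, then sloping in), with an upright dark wooden handle 18 mm across rising from its middle to 62 mm above its underside; 200 g, standing on the table. Take it by the handle. Origin: centre of the underside, z up.
- label_roll: Bystander: roll of blank labels lying flat, 62 mm across, 28 mm high; origin: centre of the underside.
- lidded_cup: Bystander: lidded plastic cup, 78 mm across, 59 mm high; origin: centre of the underside.
Not all that is in view belongs to the job. Leave any blue look-alike of the card_3 alone.

How it is judged (in metres and radians):
On the way:
1. The counter shows 4 7 2, each number on top to within 0.16 rad (value of joint wheel_left between 2.3533 and 2.6733 rad and value of joint wheel_mid between 4.2382 and 4.5582 rad and value of joint wheel_right between 1.0966 and 1.4166 rad), for 0.2 s.
At the end, for the whole second after the job is handed in: Wheels show 4 7 2 (each within 0.16 rad); every card present is in a slot (15 mm along, 6 mm across, under 4 mm off its floor, in line to 0.15 rad, upright to 0.12 rad); bell in the ring (8 mm of its centre, under 4 mm off the base, upright to 0.12 rad); all at rest (all of step 1 and ((x of card_1 in the frame of slot_1 between -0.015 and 0.015 m and y of card_1 in the frame of slot_1 between -0.006 and 0.006 m and z of card_1 in the frame of slot_1 below 0.004 m and angle between the y axis of card_1 and the y axis of slot_1, either way round below 0.15 rad) or (x of card_1 in the frame of slot_2 between -0.015 and 0.015 m and y of card_1 in the frame of slot_2 between -0.006 and 0.006 m and z of card_1 in the frame of slot_2 below 0.004 m and angle between the y axis of card_1 and the y axis of slot_2, either way round below 0.15 rad) or (x of card_1 in the frame of slot_3 between -0.015 and 0.015 m and y of card_1 in the frame of slot_3 between -0.006 and 0.006 m and z of card_1 in the frame of slot_3 below 0.004 m and angle between the y axis of card_1 and the y axis of slot_3, either way round below 0.15 rad) or (x of card_1 in the frame of slot_4 between -0.015 and 0.015 m and y of card_1 in the frame of slot_4 between -0.006 and 0.006 m and z of card_1 in the frame of slot_4 below 0.004 m and angle between the y axis of card_1 and the y axis of slot_4, either way round below 0.15 rad)) and angle between each of card_1, card_2, card_3, card_4, service_bell's own z axis and vertical below 0.12 rad and linear speed of each of card_1, card_2, card_3, card_4, service_bell below 0.02 m/s and ((x of card_2 in the frame of slot_1 between -0.015 and 0.015 m and y of card_2 in the frame of slot_1 between -0.006 and 0.006 m and z of card_2 in the frame of slot_1 below 0.004 m and angle between the y axis of card_2 and the y axis of slot_1, either way round below 0.15 rad) or (x of card_2 in the frame of slot_2 between -0.015 and 0.015 m and y of card_2 in the frame of slot_2 between -0.006 and 0.006 m and z of card_2 in the frame of slot_2 below 0.004 m and angle between the y axis of card_2 and the y axis of slot_2, either way round below 0.15 rad) or (x of card_2 in the frame of slot_3 between -0.015 and 0.015 m and y of card_2 in the frame of slot_3 between -0.006 and 0.006 m and z of card_2 in the frame of slot_3 below 0.004 m and angle between the y axis of card_2 and the y axis of slot_3, either way round below 0.15 rad) or (x of card_2 in the frame of slot_4 between -0.015 and 0.015 m and y of card_2 in the frame of slot_4 between -0.006 and 0.006 m and z of card_2 in the frame of slot_4 below 0.004 m and angle between the y axis of card_2 and the y axis of slot_4, either way round below 0.15 rad)) and ((x of card_3 in the frame of slot_1 between -0.015 and 0.015 m and y of card_3 in the frame of slot_1 between -0.006 and 0.006 m and z of card_3 in the frame of slot_1 below 0.004 m and angle between the y axis of card_3 and the y axis of slot_1, either way round below 0.15 rad) or (x of card_3 in the frame of slot_2 between -0.015 and 0.015 m and y of card_3 in the frame of slot_2 between -0.006 and 0.006 m and z of card_3 in the frame of slot_2 below 0.004 m and angle between the y axis of card_3 and the y axis of slot_2, either way round below 0.15 rad) or (x of card_3 in the frame of slot_3 between -0.015 and 0.015 m and y of card_3 in the frame of slot_3 between -0.006 and 0.006 m and z of card_3 in the frame of slot_3 below 0.004 m and angle between the y axis of card_3 and the y axis of slot_3, either way round below 0.15 rad) or (x of card_3 in the frame of slot_4 between -0.015 and 0.015 m and y of card_3 in the frame of slot_4 between -0.006 and 0.006 m and z of card_3 in the frame of slot_4 below 0.004 m and angle between the y axis of card_3 and the y axis of slot_4, either way round below 0.15 rad)) and ((x of card_4 in the frame of slot_1 between -0.015 and 0.015 m and y of card_4 in the frame of slot_1 between -0.006 and 0.006 m and z of card_4 in the frame of slot_1 below 0.004 m and angle between the y axis of card_4 and the y axis of slot_1, either way round below 0.15 rad) or (x of card_4 in the frame of slot_2 between -0.015 and 0.015 m and y of card_4 in the frame of slot_2 between -0.006 and 0.006 m and z of card_4 in the frame of slot_2 below 0.004 m and angle between the y axis of card_4 and the y axis of slot_2, either way round below 0.15 rad) or (x of card_4 in the frame of slot_3 between -0.015 and 0.015 m and y of card_4 in the frame of slot_3 between -0.006 and 0.006 m and z of card_4 in the frame of slot_3 below 0.004 m and angle between the y axis of card_4 and the y axis of slot_3, either way round below 0.15 rad) or (x of card_4 in the frame of slot_4 between -0.015 and 0.015 m and y of card_4 in the frame of slot_4 between -0.006 and 0.006 m and z of card_4 in the frame of slot_4 below 0.004 m and angle between the y axis of card_4 and the y axis of slot_4, either way round below 0.15 rad)) and horizontal distance between service_bell and ring_floor below 0.008 m and z of service_bell in the frame of ring_floor below 0.004 m); the robot touches nothing.
It fails at once if the label roll or the lidded cup is moved by more than 30 mm (distance of any of label_roll, lidded_cup from where it was at the start of the episode above 0.03 m).
Of card_1, card_2, card_3, card_4 only 2 to 4 are there at a start; the rules pass over those that are not, and their reading is None.
At some moment in a run one of service_bell may be knocked a few centimetres aside while the robot is not near it.
It also fails if it takes over 210 s, if anything falls off the work surface, if the arm or the gripper's body presses on something with over 40 N, if the wrist force passes 120 N, or if a joint passes its speed limit or range.

## Working session

There is one attempt and no reset: what is moved stays moved. The work goes in short steps, Python scripts to look and compute and a tool call to move; the robot and the scene stay as the last step left them, time stands still between calls to the robot, and variables do not carry over. Pictures are saved under pics/ and viewed, and the job is handed in when it is done.

Besides the shell and the picture viewer there is one more tool, called as name([rows], argument=value, ...), one row to a line, values as JSON. send_rows: Moves the arm, as the interface text tells. Its arguments: {"type":"object","properties":{"series":{"type":"array"},"newtons":{"type":"number"}},"required":["series"]}

```bash
ls; mkdir -p pics; python3 - <<'E'
from plant import robot, vision
import cv2
print(robot.observe())
for n in ("scene","top"):
    p=vision.camera_params(n); print(n,p)
    cv2.imwrite(f"pics/{n}0.png",vision.grab_frame(n)[:,:,::-1])
E
```

```text
pics
{'time_s': 0.0, 'q': array([ 1.03365718e+00,  1.81561698e-01,  1.60795561e+00, -4.94671426e-07,
        1.35376398e+00, -2.06314198e-01]), 'qd': array([-1.79654261e-03,  3.71265162e-04,  7.20447964e-04,  1.31158109e-03,
        7.87958733e-05, -2.88000833e-04]), 'effort': array([ 2.15044252e-03, -4.33874488e+01, -3.41848969e+01,  7.05322553e-02,
        3.85128753e-02, -1.26049745e-04]), 'tool_pos': array([186.50104374, 543.38065789, 237.82382413]), 'tool_rot': array([[-9.45774588e-01,  3.24822541e-01, -8.63623438e-04],
       [ 3.24823506e-01,  9.45773538e-01, -1.45107775e-03],
       [ 3.45449432e-04, -1.65291765e-03, -9.99998574e-01]]), 'wrist_force': array([ 0.3965185 , -0.00444119, -0.41857697]), 'ft_torque': array([-0.01754426,  0.01670141, -0.01901125]), 'opening': 88.26502221697162}
scene {'K': array([[480.60819129,   0.        , 325.08470883],
       [  0.        , 480.60819129, 237.12623747],
       [  0.        ,   0.        ,   1.        ]]), 'pose': array([[ 6.59754078e-01,  3.99808789e-01, -6.36299843e-01,
        -1.48407391e+02],
       [-7.51390992e-01,  3.37818467e-01, -5.66824718e-01,
        -6.46222496e+02],
       [-1.16676667e-02,  8.52074889e-01,  5.23289833e-01,
         5.91415593e+02],
       [ 0.00000000e+00,  0.00000000e+00,  0.00000000e+00,
         1.00000000e+00]])}
top {'K': array([[533.41520601,   0.        , 323.4465853 ],
       [  0.        , 533.41520601, 239.6138217 ],
       [  0.        ,   0.        ,   1.        ]]), 'pose': array([[ 1.55398313e-02,  9.96259906e-01, -8.49983128e-02,
         4.09790196e+02],
       [-9.99680902e-01,  1.71736597e-02,  1.85245565e-02,
        -4.35963042e+01],
       [ 1.99150050e-02,  8.46833216e-02,  9.96208878e-01,
         1.25605954e+03],
       [ 0.00000000e+00,  0.00000000e+00,  0.00000000e+00,
         1.00000000e+00]])}
```

View pics/scene0.png

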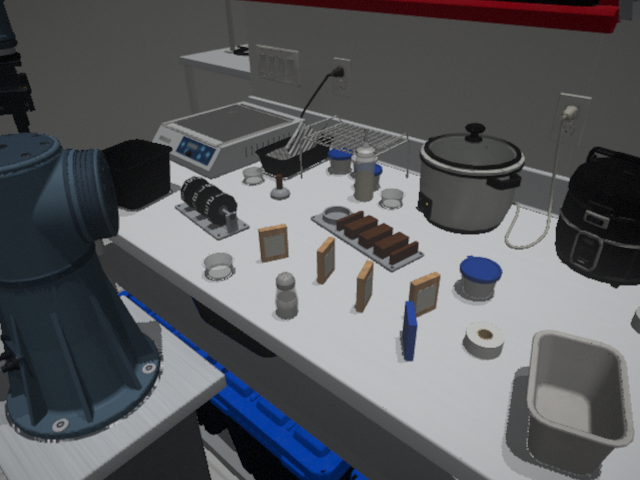

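View pics/top0.png

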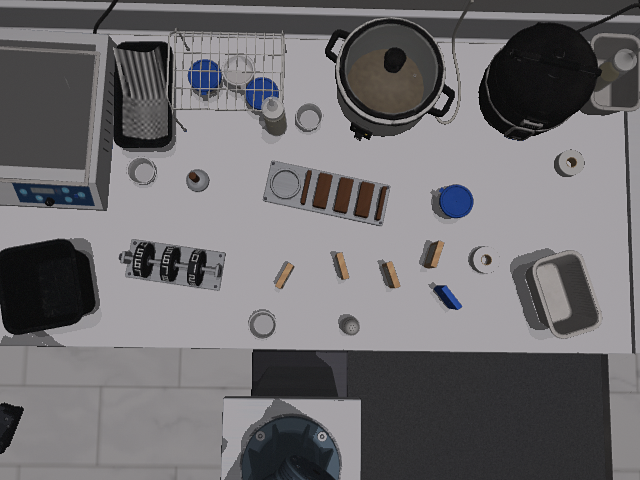

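The scene shows four wooden cards: top (284,275), (342,265), (391,274), (436,254). The blue look-alike is at (448,297). The counter is at (172,264), the rack at (327,193), the bell at (198,180), the lidded cup at (456,201) and the label roll at (484,260). Next I'll enlarge these areas.

```bash
python3 - <<'E'
import cv2
t=cv2.imread("pics/top0.png"); s=cv2.imread("pics/scene0.png")
def crop(im,x0,y0,x1,y1,k,fn):
    c=cv2.resize(im[y0:y1,x0:x1],None,fx=k,fy=k,interpolation=cv2.INTER_CUBIC)
    for x in range((x0//10+1)*10,x1,10):
        cv2.line(c,((x-x0)*k,0),((x-x0)*k,6 if x%50 else 14),(0,255,255),1)
        if x%20==0: cv2.putText(c,str(x),((x-x0)*k-10,24),0,.35,(0,0,255),1)
    for y in range((y0//10+1)*10,y1,10):
        cv2.line(c,(0,(y-y0)*k),(6,(y-y0)*k),(0,255,255),1)
        if y%20==0: cv2.putText(c,str(y),(8,(y-y0)*k+4),0,.35,(0,0,255),1)
    cv2.imwrite("pics/"+fn,c)
crop(t,110,155,240,300,4,"c_counter.png")
crop(t,255,150,400,235,5,"c_rack.png")
crop(t,265,230,515,320,3,"c_cards.png")
crop(s,170,165,300,255,6,"c_counter_s.png")
crop(s,250,200,450,370,4,"c_cards_s.png")
open("util.py","w").write('''
import cv2,numpy as np
def crop(im,x0,y0,x1,y1,k,fn):
    c=cv2.resize(im[y0:y1,x0:x1],None,fx=k,fy=k,interpolation=cv2.INTER_CUBIC)
    for x in range((x0//10+1)*10,x1,10):
        cv2.line(c,((x-x0)*k,0),((x-x0)*k,6 if x%50 else 14),(0,255,255),1)
        if x%20==0: cv2.putText(c,str(x),((x-x0)*k-10,24),0,.35,(0,0,255),1)
    for y in range((y0//10+1)*10,y1,10):
        cv2.line(c,(0,(y-y0)*k),(6,(y-y0)*k),(0,255,255),1)
        if y%20==0: cv2.putText(c,str(y),(8,(y-y0)*k+4),0,.35,(0,0,255),1)
    cv2.imwrite("pics/"+fn,c)
def ray(cam,u,v):
    K,P=cam["K"],cam["pose"]
    d=np.linalg.solve(K,[u,v,1.]); d=P[:3,:3]@(d*[1,-1,-1])
    return P[:3,3],d/np.linalg.norm(d)
def onz(cam,u,v,z):
    o,d=ray(cam,u,v); return o+d*(z-o[2])/d[2]
def proj(cam,p):
    P=cam["pose"]; c=P[:3,:3].T@(np.asarray(p,float)-P[:3,3]); c=c*[1,-1,-1]
    q=cam["K"]@c; return q[:2]/q[2]
def tri(c1,p1,c2,p2):
    o1,d1=ray(c1,*p1);o2,d2=ray(c2,*p2)
    A=np.c_[d1,-d2]; s=np.linalg.lstsq(A,o2-o1,rcond=None)[0]
    a=o1+s[0]*d1;b=o2+s[1]*d2
    return (a+b)/2,np.linalg.norm(a-b)
''')
E
```

```text
(no output)
```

View pics/c_counter.png

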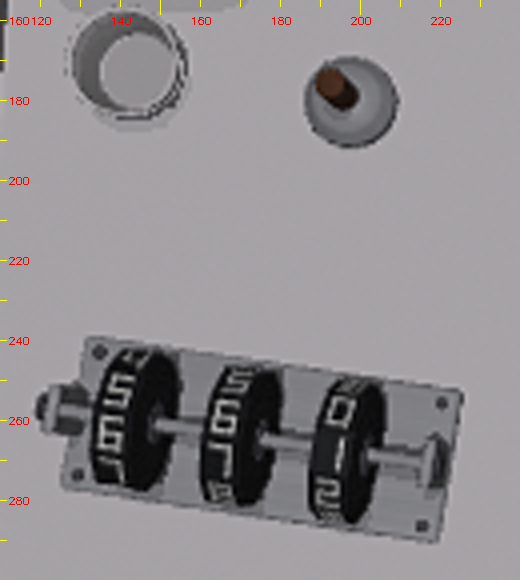

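View pics/c_rack.png

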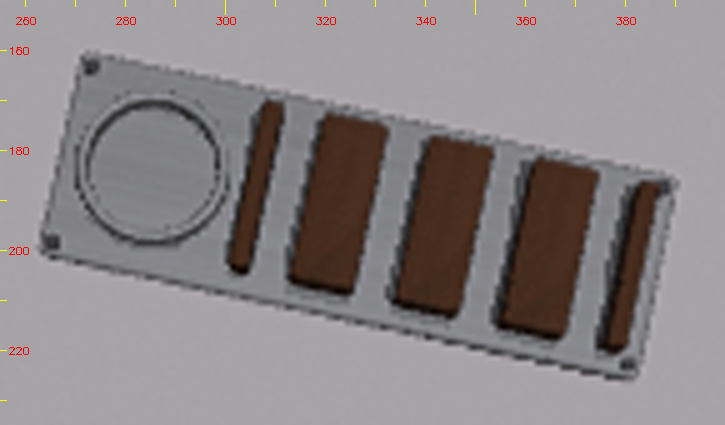

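View pics/c_cards.png

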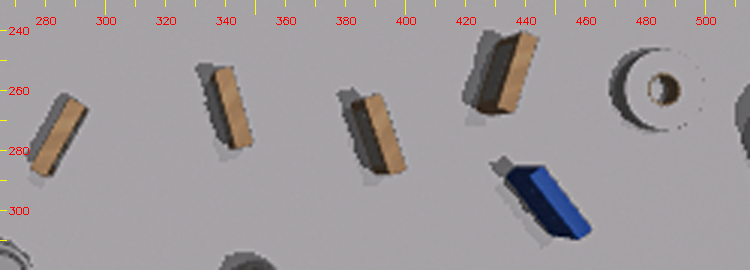

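View pics/c_counter_s.png

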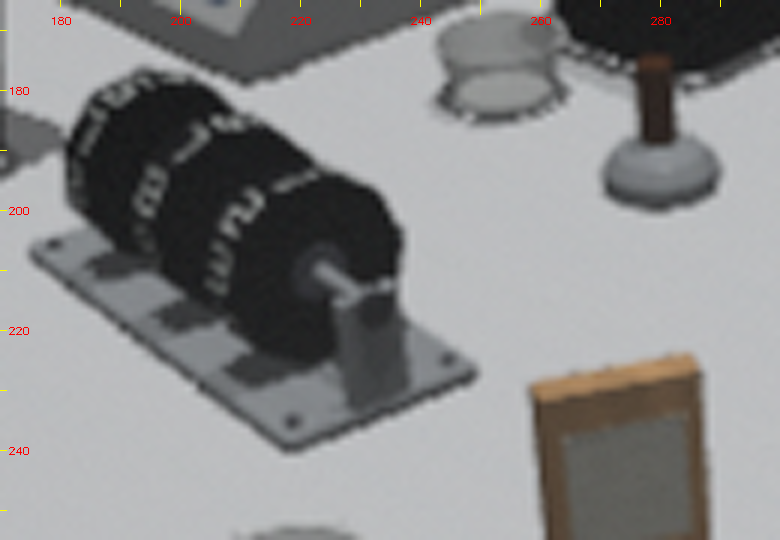

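View pics/c_cards_s.png

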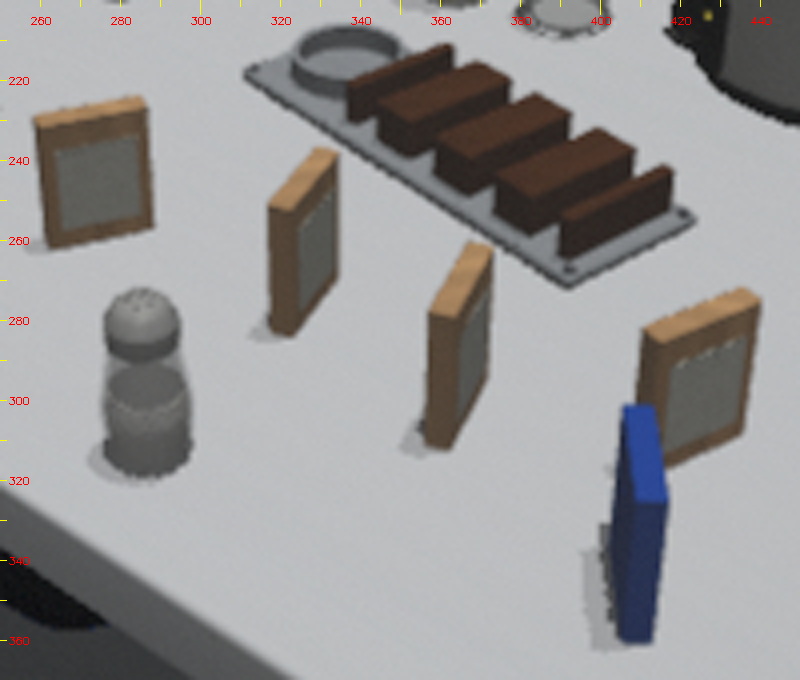

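```bash
python3 - <<'E'
from plant import vision
from util import *
T=vision.camera_params("top");S=vision.camera_params("scene")
r=lambda a:np.round(a,1)
print("counter base two-view corners (robot-side left, robot-side right, far right)")
for a,b in [((125.5,276.8),(175,206.7)),((219.3,290.8),(218.3,240.3)),((225.8,252.5),(249.5,227.5))]:
    p,e=tri(T,a,S,b); print(r(p),r(e))
c=[onz(T,*p,8) for p in [(131.2,238.8),(225.8,252.5),(219.3,290.8),(125.5,276.8)]]
print(r(c), r(np.mean(c,0)), [r(np.linalg.norm(c[i]-c[i-1])) for i in range(4)])
# rack corners: crop scale 5 offset (255,150)
rk=[(255+x/5,150+y/5) for x,y in [(82,53),(680,180),(635,381),(40,253)]]
c=[onz(T,*p,8) for p in rk]
print("rack",r(c), r(np.mean(c,0)), [r(np.linalg.norm(c[i]-c[i-1])) for i in range(4)])
# scene rack: scale 4 offset 250,200
sc=[(250+x/4,200+y/4) for x,y in [(695,220),(568,287),(245,73)]]
for a,b in zip(rk[1:],sc):
    p,e=tri(T,a,S,b); print(r(p),r(e))
t=cv2.imread("pics/top0.png")
hsv=cv2.cvtColor(t,cv2.COLOR_BGR2HSV)
m=((hsv[...,0]>5)&(hsv[...,0]<25)&(hsv[...,1]>70)&(hsv[...,2]>130)).astype(np.uint8)
m[:235]=0;m[320:]=0
n,l,st,ce=cv2.connectedComponentsWithStats(m)
for i in range(1,n):
    if st[i,4]<60: continue
    ys,xs=np.nonzero(l==i)
    rc=cv2.minAreaRect(np.c_[xs,ys].astype(np.float32))
    P=np.array([onz(T,x,y,80)[:2] for x,y in zip(xs,ys)])
    cen=P.mean(0); w,v=np.linalg.eigh(np.cov(P.T)); d=v[:,1]
    print("card",st[i,:4],st[i,4],"cen",r(cen),"yaw(long)",round(np.degrees(np.arctan2(d[1],d[0])),1),"dims",r(np.sqrt(12*w)))
E
```

```text
counter base two-view corners (robot-side left, robot-side right, far right)
[423.4 390.3   5.7] 3.7
[394.4 172.6   3.4] 4.0
[482.6 161.6   2.5] 0.3
[[510.5 381.6   8. ]
 [482.1 160.8   8. ]
 [392.9 173.    8. ]
 [421.9 390.7   8. ]] [451.8 276.5   8. ] [np.float64(89.0), np.float64(222.6), np.float64(90.1), np.float64(219.5)]
rack [[ 702.4   59.7    8. ]
 [ 646.8 -225.3    8. ]
 [ 550.4 -204.4    8. ]
 [ 606.1   77.2    8. ]] [626.4 -73.2   8. ] [np.float64(97.8), np.float64(290.3), np.float64(98.6), np.float64(287.1)]
[ 647.3 -225.7    5.4] 0.0
[ 551.8 -206.2    3.4] 2.8
[608.1  75.9   5.1] 4.3
card [431 241  13  26] 147 cen [ 483.3 -318.1] yaw(long) 162.3 dims [12.6 58.6]
card [337 253  12  26] 149 cen [ 453.8 -108.2] yaw(long) -163.4 dims [12.5 58.1]
card [275 263  18  25] 150 cen [430.4  20.5] yaw(long) 151.3 dims [12.3 59. ]
card [387 262  13  26] 148 cen [ 436.  -220.1] yaw(long) -160.7 dims [12.3 58.5]
```

```bash
python3 - <<'E'
from plant import vision
from util import *
T=vision.camera_params("top");S=vision.camera_params("scene")
r=lambda a:np.round(a,1)
t=cv2.imread("pics/top0.png")
hsv=cv2.cvtColor(t,cv2.COLOR_BGR2HSV)
m=((hsv[...,0]<25)&(hsv[...,1]>90)&(hsv[...,2]>45)).astype(np.uint8)
m[:160]=0;m[230:]=0;m[:,:290]=0;m[:,400:]=0
n,l,st,ce=cv2.connectedComponentsWithStats(m)
for i in range(1,n):
    if st[i,4]<30: continue
    ys,xs=np.nonzero(l==i)
    P=np.array([onz(T,x,y,36)[:2] for x,y in zip(xs,ys)])
    cen=P.mean(0); w,v=np.linalg.eigh(np.cov(P.T)); d=v[:,1]
    print("blk",st[i,:4],st[i,4],"cen",r(cen),"yaw",round(np.degrees(np.arctan2(d[1],d[0])),1),"dims",r(np.sqrt(12*w)))
# ring top crop px: inner circle
cx=255+(84+219)/2/5; cy=150+(100+243)/2/5
print("ring inner",cx,cy,r(onz(T,cx,cy,24)), "outer", r(onz(T,255+152/5,150+171/5,24)))
# bell: base outline & handle top
print("bell base",r(onz(T,110+352/4,155+102/4,8)),"handle top",r(onz(T,110+331/4,155+83/4,62)))
print("bell tri handle top",tri(T,(110+331/4,155+83/4),S,(170+655/6,165+57/6)))
# wheels
c=np.array([451.8,276.5]);yaw=np.radians(-7.45);ex=np.array([np.cos(yaw),np.sin(yaw)]);ey=np.array([-ex[1],ex[0]])
obs={'L':(60,{5:(139.5,254.5),6:(138,264.3)}),'M':(0,{5:(169.3,250),6:(165,257.5),7:(164.3,267.5),8:(165.5,277.5)}),'R':(-60,{0:(195.5,257),1:(194.3,266.3),2:(191.8,277)})}
for k,(o,dd) in obs.items():
    h=c+o*ey
    print(k,"hub",r(h))
    for d,px in dd.items():
        best=min(np.arange(-1.5,1.5,.01),key=lambda ph:abs(proj(T,[*(h+38*np.sin(ph)*ex),50+38*np.cos(ph)])[1]-px[1]))
        print("  digit",d,"phi",round(best,2),"q",round(best+d*.6283,2), r(proj(T,[*(h+38*np.sin(best)*ex),50+38*np.cos(best)])),px)
im=t
crop(t,125,235,225,295,8,"c_wheels.png")
print('pot', r(onz(T,388,131,150)), r(onz(T,360,135,120)),r(onz(T,445,105,150)))
E
```

```text
blk [301 170  10  33] 126 cen [636.3 -23.2] yaw 168.9 dims [ 8.9 77.3]
blk [313 173  19  35] 421 cen [629.3 -61.8] yaw 168.8 dims [29.5 77.5]
blk [334 178  19  34] 416 cen [ 619.9 -110.9] yaw 168.7 dims [29.1 77.3]
blk [356 182  18  35] 414 cen [ 610.4 -159.9] yaw 169.4 dims [29.  77.4]
blk [377 187  10  32] 114 cen [ 603.  -198.6] yaw 168.4 dims [ 8.1 77.3]
ring inner 285.3 184.3 [643.   24.6  24. ] outer [643.3  24.4  24. ]
bell base [651.2 231.4   8. ] handle top [651.3 231.7  62. ]
bell tri handle top (array([652.09085246, 230.03804977,  64.34070351]), np.float64(3.3148464295354976))
L hub [459.6 336. ]
  digit 5 phi 0.28 q 3.42 [139.8 254.5] (139.5, 254.5)
  digit 6 phi -0.29 q 3.48 [138.1 264.2] (138, 264.3)
M hub [451.8 276.5]
  digit 5 phi 0.92 q 4.06 [170.3 250. ] (169.3, 250)
  digit 6 phi 0.35 q 4.12 [167.4 257.4] (165, 257.5)
  digit 7 phi -0.24 q 4.16 [165.5 267.4] (164.3, 267.5)
  digit 8 phi -0.95 q 4.08 [165.7 277.5] (165.5, 277.5)
R hub [444. 217.]
  digit 0 phi 0.66 q 0.66 [196.  256.9] (195.5, 257)
  digit 1 phi 0.06 q 0.69 [193.6 266.3] (194.3, 266.3)
  digit 2 phi -0.59 q 0.67 [192.4 277. ] (191.8, 277)
pot [ 738.  -197.6  150. ] [ 736.6 -140.8  120. ] [ 797.3 -319.5  150. ]
```

View pics/c_wheels.png

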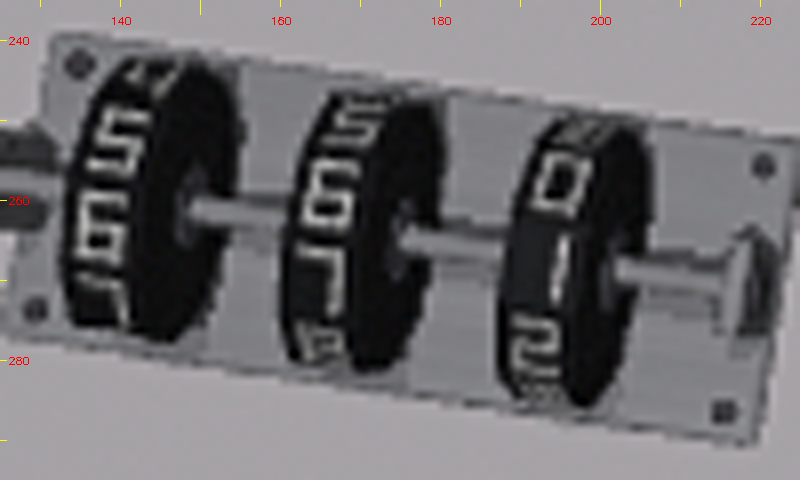

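```bash
cat >> util.py <<'E'
from scipy.spatial.transform import Rotation as Ro
def Rt(yaw_y,tilt=0.):
    """tool down; tool y horizontal along world angle yaw_y(rad); then tilt about tool y"""
    y=np.array([np.cos(yaw_y),np.sin(yaw_y),0]);z=np.array([0,0,-1.]);x=np.cross(y,z)
    return np.c_[x,y,z]@Ro.from_rotvec([0,tilt,0]).as_matrix()
def plan(p,R,tp,TR,step=40.):
    """rotation first then translation, in tool units"""
    rv=Ro.from_matrix(R.T@TR).as_rotvec(); n=int(np.ceil(np.linalg.norm(rv)/.15)) or 1
    d=TR.T@(np.asarray(tp)-p); m=int(np.ceil(np.linalg.norm(d)/step)) or 1
    print("ROT total",np.round(rv/.5,3),"rows",n,"each",np.round(rv/.5/n,4))
    print("POS total(units)",np.round(d/200,4),"rows",m,"each",np.round(d/200/m,4))
CC=np.array([451.8,276.5]);CY=np.radians(-7.45);EX=np.array([np.cos(CY),np.sin(CY)]);EY=np.array([-EX[1],EX[0]])
def hub(k): return np.array([*(CC+{'L':60,'M':0,'R':-60}[k]*EY),50.])
def wheel_tcp(k,tilt,rad): return hub(k)+rad*np.array([*(np.sin(tilt)*EX),np.cos(tilt)])
WYAW=np.pi/2+CY
E
python3 - <<'E'
from plant import robot
from util import *
o=robot.observe()
TR=Rt(WYAW,.4)
plan(np.array([186.749,543.844,238.714]),o['tool_rot'],wheel_tcp('L',.4,130),TR)
print(wheel_tcp('L',.4,130))
E
```

```text
ROT total [ 0.077  0.796 -0.397] rows 3 each [ 0.0258  0.2655 -0.1322]
POS total(units) [-1.7374 -0.8536 -0.3601] rows 10 each [-0.1737 -0.0854 -0.036 ]
[509.77668979 329.42949789 169.73792922]
```

send_rows([
  {"delta_pos":[0,0,0],"dr":[0.0258,0.2655,-0.1322],"gripper":0.57},
  {"delta_pos":[0,0,0],"dr":[0.0258,0.2655,-0.1322],"gripper":0.57},
  {"delta_pos":[0,0,0],"dr":[0.0258,0.2655,-0.1322],"gripper":0.57},
])

```text
time_s: 0.48
tool_pos: [186.7, 543.8, 239.0]
tool_rot: [[-0.912, 0.127, -0.389], [0.116, 0.992, 0.053], [0.393, 0.003, -0.92]]
wrist_force: [-0.2, -0.6, -0.4]
opening: 60.0
```

send_rows([
  {"delta_pos":[-0.1737,-0.0854,-0.036],"dr":[0,0,0],"gripper":0.57},
  {"delta_pos":[-0.1737,-0.0854,-0.036],"dr":[0,0,0],"gripper":0.57},
  {"delta_pos":[-0.1737,-0.0854,-0.036],"dr":[0,0,0],"gripper":0.57},
  {"delta_pos":[-0.1737,-0.0854,-0.036],"dr":[0,0,0],"gripper":0.57},
  {"delta_pos":[-0.1737,-0.0854,-0.036],"dr":[0,0,0],"gripper":0.57},
  {"delta_pos":[-0.1737,-0.0854,-0.036],"dr":[0,0,0],"gripper":0.57},
  {"delta_pos":[-0.1737,-0.0854,-0.036],"dr":[0,0,0],"gripper":0.57},
  {"delta_pos":[-0.1737,-0.0854,-0.036],"dr":[0,0,0],"gripper":0.57},
  {"delta_pos":[-0.1737,-0.0854,-0.036],"dr":[0,0,0],"gripper":0.57},
  {"delta_pos":[-0.1737,-0.0854,-0.036],"dr":[0,0,0],"gripper":0.57},
])

```text
time_s: 1.72
tool_pos: [510.4, 328.6, 168.9]
tool_rot: [[-0.913, 0.13, -0.386], [0.119, 0.992, 0.052], [0.39, 0.001, -0.921]]
wrist_force: [1.3, 0.0, 0.4]
opening: 37.7
```

```bash
python3 - <<'E'
from plant import robot,vision
from util import *
o=robot.observe()
np.set_printoptions(suppress=True,precision=3)
print(o['time_s'],o['tool_pos'],o['tool_rot'],o['q'],o['opening'])
plan(o['tool_pos'],o['tool_rot'],wheel_tcp('L',.4,130),Rt(WYAW,.4))
for n in ("top","scene"):
    im=vision.grab_frame(n)[:,:,::-1]; cv2.imwrite(f"pics/{n}1.png",im)
    if n=="top": crop(im,80,190,250,300,4,"t1c.png")
    else: crop(im,130,60,300,250,4,"s1c.png")
T=vision.camera_params("top")
E
```

```text
1.725 [510.437 328.562 168.929] [[-0.913  0.13  -0.386]
 [ 0.119  0.992  0.052]
 [ 0.39   0.001 -0.921]] [ 0.292  0.545  1.323  0.162  1.641 -1.168] 37.66703918514138
ROT total [ 0.002 -0.001  0.001] rows 1 each [ 0.002 -0.001  0.001]
POS total(units) [ 0.005  0.004 -0.002] rows 1 each [ 0.005  0.004 -0.002]
```

View pics/t1c.png

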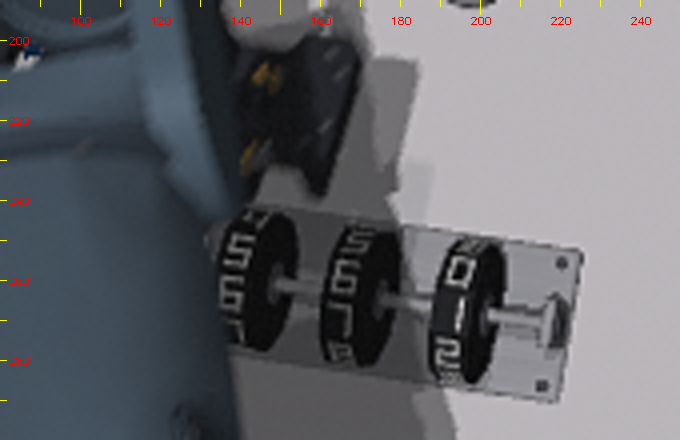

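View pics/s1c.png

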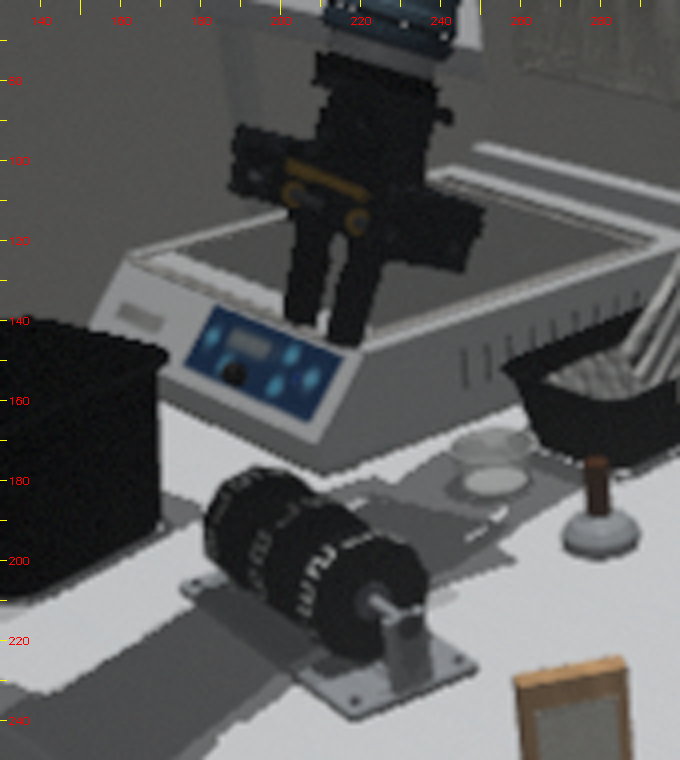

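The gripper is poised over the left wheel, with fingertips at scene (204.5,141) and (216,146). The wheels haven't moved. I'll compare the tips with the projected TCP, then descend.

```bash
python3 - <<'E'
from plant import robot,vision
from util import *
o=robot.observe();S=vision.camera_params("scene");p,R=o['tool_pos'],o['tool_rot']
for s in (28,-28): print(proj(S,p+R@[0,s,0]))
plan(p,R,wheel_tcp('L',.4,20),Rt(WYAW,.4))
E
```

```text
[202.60426482 140.78943078]
[213.86472333 146.70815559]
ROT total [ 0.003 -0.    -0.007] rows 1 each [ 0.0028 -0.     -0.0074]
POS total(units) [0.0155 0.0121 0.5472] rows 3 each [0.0052 0.004  0.1824]
```

```bash
python3 - <<'E'
from plant import robot,vision
from util import *
for i in range(2):
    o=robot.observe();p,R=o['tool_pos'],o['tool_rot']; print(o['time_s'],p,o['qd'].round(3))
    vision.grab_frame("top")
plan(p,R,wheel_tcp('L',.4,20),Rt(WYAW,.4))
E
```

```text
1.825 [512.07417044 326.68507157 168.00793745] [ 0.051 -0.034  0.039  0.039  0.012  0.032]
1.875 [510.5285546  328.09766373 168.50090856] [ 0.041 -0.028  0.026  0.018  0.007  0.008]
ROT total [ 0.003 -0.002 -0.005] rows 1 each [ 0.0033 -0.0019 -0.0048]
POS total(units) [0.0066 0.0061 0.5461] rows 3 each [0.0022 0.002  0.182 ]
```

send_rows([
  {"delta_pos":[0,0,0.11],"dr":[0,0,0],"gripper":0.57},
  {"delta_pos":[0,0,0.11],"dr":[0,0,0],"gripper":0.57},
  {"delta_pos":[0,0,0.11],"dr":[0,0,0],"gripper":0.57},
  {"delta_pos":[0,0,0.11],"dr":[0,0,0],"gripper":0.57},
  {"delta_pos":[0,0,0.11],"dr":[0,0,0],"gripper":0.57},
  {"delta_pos":[0,0,0],"dr":[0,0,0],"gripper":0.57},
  {"delta_pos":[0,0,0],"dr":[0,0,0],"gripper":0.57},
  {"delta_pos":[0,0,0],"dr":[0,0,0],"gripper":0.57},
])

```text
time_s: 2.92
tool_pos: [468.2, 335.6, 69.6]
tool_rot: [[-0.914, 0.13, -0.384], [0.119, 0.992, 0.052], [0.387, 0.002, -0.922]]
wrist_force: [-0.0, 0.6, 0.1]
opening: 37.7
```

```bash
python3 - <<'E'
from plant import robot,vision
from util import *
o=robot.observe();p,R=o['tool_pos'],o['tool_rot']; print(o['time_s'],p,o['wrist_force'],o['opening'])
plan(p,R,wheel_tcp('L',.4,20),Rt(WYAW,.4))
im=vision.grab_frame("scene")[:,:,::-1]
crop(im,130,90,300,250,4,"s2c.png")
E
```

```text
2.925 [468.17090163 335.56199013  69.55570394] [-0.04597366  0.61666841  0.05719891] 37.68387806970483
ROT total [0.004 0.005 0.002] rows 1 each [0.0043 0.005  0.002 ]
POS total(units) [ 0.0014 -0.0034  0.0068] rows 1 each [ 0.0014 -0.0034  0.0068]
```

View pics/s2c.png

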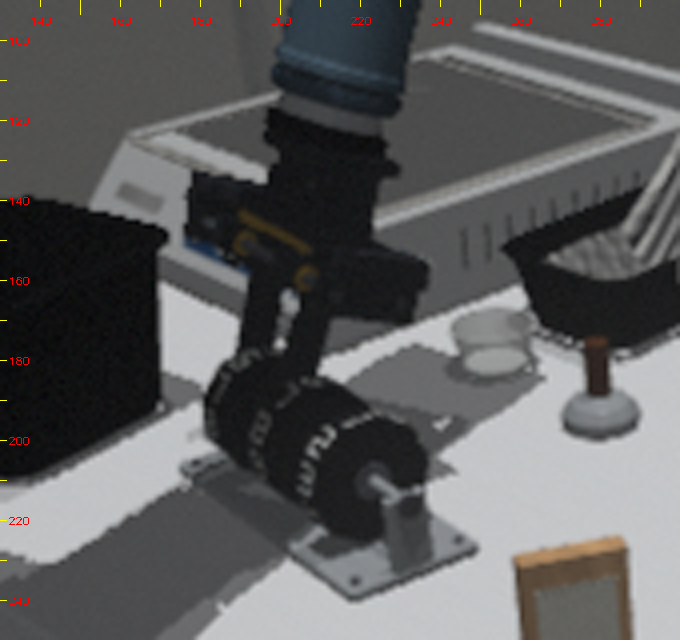

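send_rows([
  {"delta_pos":[0,0,0],"dr":[0,0,0],"gripper":0.9},
  {"delta_pos":[0,0,0],"dr":[0,0,0],"gripper":0.9},
  {"delta_pos":[0,0,0],"dr":[0,0,0],"gripper":0.9},
  {"delta_pos":[0,0,0],"dr":[0,0,0],"gripper":0.9},
], newtons=15)

```text
time_s: 3.48
tool_pos: [468.0, 336.9, 68.8]
tool_rot: [[-0.914, 0.13, -0.384], [0.118, 0.991, 0.055], [0.387, 0.005, -0.922]]
wrist_force: [0.7, 7.5, -0.4]
opening: 21.8
```

send_rows([
  {"delta_pos":[0.01,0,0.0005],"dr":[0,-0.2,0],"gripper":0.9},
  {"delta_pos":[0.01,0,0.0005],"dr":[0,-0.2,0],"gripper":0.9},
  {"delta_pos":[0.01,0,0.0005],"dr":[0,-0.2,0],"gripper":0.9},
  {"delta_pos":[0.01,0,0.0005],"dr":[0,-0.2,0],"gripper":0.9},
  {"delta_pos":[0.01,0,0.0005],"dr":[0,-0.2,0],"gripper":0.9},
  {"delta_pos":[0.01,0,0.0005],"dr":[0,-0.2,0],"gripper":0.9},
  {"delta_pos":[0.01,0,0.0005],"dr":[0,-0.2,0],"gripper":0.9},
  {"delta_pos":[0.01,0,0.0005],"dr":[0,-0.2,0],"gripper":0.9},
  {"delta_pos":[0.01,0,0.0005],"dr":[0,-0.2,0],"gripper":0.9},
  {"delta_pos":[0.01,0,0.0005],"dr":[0,-0.2,0],"gripper":0.9},
])

```text
time_s: 4.72
tool_pos: [449.0, 339.6, 66.9]
tool_rot: [[-0.816, 0.127, 0.564], [0.108, 0.992, -0.067], [-0.568, 0.006, -0.823]]
wrist_force: [14.8, -3.3, -14.1]
opening: 22.2
```

send_rows([
  {"delta_pos":[0,0,0],"dr":[0,0,0],"gripper":0.9},
  {"delta_pos":[0,0,0],"dr":[0,0,0],"gripper":0.9},
  {"delta_pos":[0,0,0],"dr":[0,0,0],"gripper":0.57},
  {"delta_pos":[0,0,0],"dr":[0,0,0],"gripper":0.57},
  {"delta_pos":[0,0,0],"dr":[0,0,0],"gripper":0.57},
  {"delta_pos":[0,0,0],"dr":[0,0,0],"gripper":0.57},
])

```text
time_s: 5.48
tool_pos: [448.5, 337.4, 66.5]
tool_rot: [[-0.818, 0.13, 0.56], [0.108, 0.991, -0.072], [-0.565, 0.001, -0.825]]
wrist_force: [-0.6, -0.2, 0.8]
opening: 37.7
```

```bash
python3 - <<'E'
from plant import robot,vision
from util import *
o=robot.observe();p,R=o['tool_pos'],o['tool_rot']; print(o['time_s'],p,o['wrist_force'],o['opening'],o['q'].round(2))
plan(p,R,wheel_tcp('L',-.6,20),Rt(WYAW,-.6))
im=vision.grab_frame("scene")[:,:,::-1]
crop(im,130,90,300,250,4,"s3c.png")
im=vision.grab_frame("top")[:,:,::-1]
crop(im,100,190,250,310,5,"t3c.png")
E
```

```text
5.475 [448.46439139 337.42739568  66.50264713] [-0.62247371 -0.17643429  0.76904703] 37.674686389545414 [ 0.66  0.27  2.05 -0.87  0.55 -0.08]
ROT total [ 0.002  0.001 -0.002] rows 1 each [ 0.0017  0.0012 -0.0023]
POS total(units) [ 0.0003  0.0001 -0.0003] rows 1 each [ 0.0003  0.0001 -0.0003]
```

View pics/t3c.png

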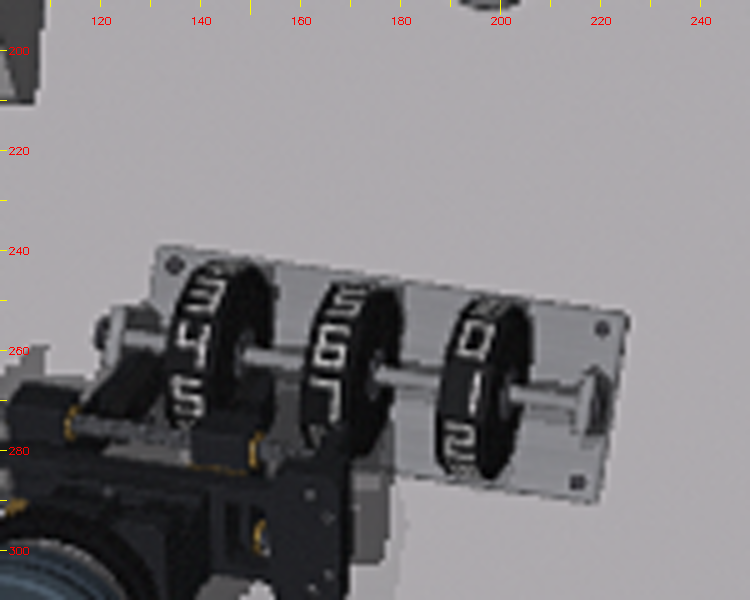

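View pics/s3c.png

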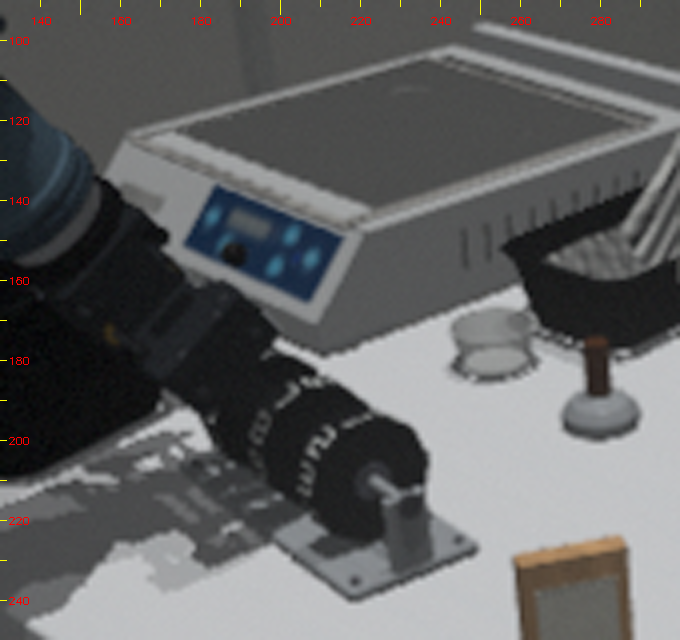

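Top view: the left wheel now has 4 at (138.6,259.4), midway between 3 (v 248) and 5 (v 270.6), so it's squarely on top. Next is the middle wheel.

```bash
sed -i 's/^CC=.*276.5\]);CY/CC=np.array([452.0,278.2]);CY/' util.py; python3 - <<'E'
from util import *
p=np.array([459.6-20*np.sin(.6)*EX[0],336-0,0])
# retreat to -0.6 tilt radius 120 from commanded pose at radius 20, left (old centre 451.8,276.5)
h=np.array([*(np.array([451.8,276.5])+60*EY),50.])
c=h+110*np.array([*(np.sin(-.6)*EX),np.cos(-.6)])
plan(c,Rt(WYAW,-.6),wheel_tcp('M',-.2,110),Rt(WYAW,-.2))
print(c,wheel_tcp('M',-.2,110))
E
```

```text
ROT total [ 0.   0.8 -0. ] rows 3 each [ 0.      0.2667 -0.    ]
POS total(units) [-0.2141 -0.2914 -0.0434] rows 2 each [-0.107  -0.1457 -0.0217]
[397.99329866 344.04683173 140.78691764] [430.33085342 281.03356182 157.80732356]
```

send_rows([
  {"delta_pos":[0,0,-0.15],"dr":[0,0,0],"gripper":0.57},
  {"delta_pos":[0,0,-0.15],"dr":[0,0,0],"gripper":0.57},
  {"delta_pos":[0,0,-0.15],"dr":[0,0,0],"gripper":0.57},
  {"delta_pos":[0,0,0],"dr":[0,0.2667,0],"gripper":0.57},
  {"delta_pos":[0,0,0],"dr":[0,0.2667,0],"gripper":0.57},
  {"delta_pos":[0,0,0],"dr":[0,0.2667,0],"gripper":0.57},
  {"delta_pos":[-0.107,-0.1457,-0.0217],"dr":[0,0,0],"gripper":0.57},
  {"delta_pos":[-0.107,-0.1457,-0.0217],"dr":[0,0,0],"gripper":0.57},
  {"delta_pos":[0,0,0],"dr":[0,0,0],"gripper":0.57},
  {"delta_pos":[0,0,0],"dr":[0,0,0],"gripper":0.57},
])

```text
time_s: 6.82
tool_pos: [429.9, 281.2, 157.4]
tool_rot: [[-0.972, 0.13, 0.197], [0.128, 0.991, -0.024], [-0.199, 0.002, -0.98]]
wrist_force: [-0.3, 0.9, 0.5]
opening: 37.8
```

send_rows([
  {"delta_pos":[0,0,0.09],"dr":[0,0,0],"gripper":0.57},
  {"delta_pos":[0,0,0.09],"dr":[0,0,0],"gripper":0.57},
  {"delta_pos":[0,0,0.09],"dr":[0,0,0],"gripper":0.57},
  {"delta_pos":[0,0,0.09],"dr":[0,0,0],"gripper":0.57},
  {"delta_pos":[0,0,0.09],"dr":[0,0,0],"gripper":0.57},
  {"delta_pos":[0,0,0],"dr":[0,0,0],"gripper":0.57},
  {"delta_pos":[0,0,0],"dr":[0,0,0],"gripper":0.57},
  {"delta_pos":[0,0,0],"dr":[0,0,0],"gripper":0.57},
])

```text
time_s: 7.82
tool_pos: [448.3, 279.4, 70.3]
tool_rot: [[-0.971, 0.129, 0.199], [0.127, 0.992, -0.024], [-0.2, 0.002, -0.98]]
wrist_force: [-0.6, 0.5, -0.3]
opening: 37.7
```

send_rows([
  {"delta_pos":[0,0,0],"dr":[0,0,0],"gripper":0.9},
  {"delta_pos":[0,0,0],"dr":[0,0,0],"gripper":0.9},
  {"delta_pos":[0,0,0],"dr":[0,0,0],"gripper":0.9},
  {"delta_pos":[0,0,0],"dr":[0,0,0],"gripper":0.9},
])

```text
time_s: 8.32
tool_pos: [448.2, 279.1, 69.9]
tool_rot: [[-0.972, 0.13, 0.198], [0.127, 0.992, -0.024], [-0.2, 0.002, -0.98]]
wrist_force: [-1.6, 1.5, 4.3]
opening: 22.1
```

send_rows([
  {"delta_pos":[-0.01,0,0.0005],"dr":[0,0.2,0],"gripper":0.9},
  {"delta_pos":[-0.01,0,0.0005],"dr":[0,0.2,0],"gripper":0.9},
  {"delta_pos":[-0.01,0,0.0005],"dr":[0,0.2,0],"gripper":0.9},
  {"delta_pos":[-0.01,0,0.0005],"dr":[0,0.2,0],"gripper":0.9},
  {"delta_pos":[0,0,0],"dr":[0,0,0],"gripper":0.9},
  {"delta_pos":[0,0,0],"dr":[0,0,0],"gripper":0.9},
  {"delta_pos":[0,0,0],"dr":[0,0,0],"gripper":0.57},
  {"delta_pos":[0,0,0],"dr":[0,0,0],"gripper":0.57},
  {"delta_pos":[0,0,0],"dr":[0,0,0],"gripper":0.57},
  {"delta_pos":[0,0,0],"dr":[0,0,0],"gripper":0.57},
])

```text
time_s: 9.57
tool_pos: [455.8, 277.8, 69.3]
tool_rot: [[-0.972, 0.13, -0.196], [0.127, 0.992, 0.027], [0.198, 0.001, -0.98]]
wrist_force: [0.3, 0.7, 0.5]
opening: 38.0
```

```bash
python3 - <<'E'
from util import *
plan(wheel_tcp('M',.2,110),Rt(WYAW,.2),wheel_tcp('R',-.35,110),Rt(WYAW,-.35))
E
```

```text
ROT total [ 0.  -1.1 -0. ] rows 4 each [ 0.    -0.275 -0.   ]
POS total(units) [ 0.2875 -0.3    -0.0811] rows 3 each [ 0.0958 -0.1    -0.027 ]
```

send_rows([
  {"delta_pos":[0,0,-0.15],"dr":[0,0,0],"gripper":0.57},
  {"delta_pos":[0,0,-0.15],"dr":[0,0,0],"gripper":0.57},
  {"delta_pos":[0,0,-0.15],"dr":[0,0,0],"gripper":0.57},
  {"delta_pos":[0,0,0],"dr":[0,-0.275,0],"gripper":0.57},
  {"delta_pos":[0,0,0],"dr":[0,-0.275,0],"gripper":0.57},
  {"delta_pos":[0,0,0],"dr":[0,-0.275,0],"gripper":0.57},
  {"delta_pos":[0,0,0],"dr":[0,-0.275,0],"gripper":0.57},
  {"delta_pos":[0.0958,-0.1,-0.027],"dr":[0,0,0],"gripper":0.57},
  {"delta_pos":[0.0958,-0.1,-0.027],"dr":[0,0,0],"gripper":0.57},
  {"delta_pos":[0.0958,-0.1,-0.027],"dr":[0,0,0],"gripper":0.57},
])

```text
time_s: 10.82
tool_pos: [405.9, 223.2, 153.0]
tool_rot: [[-0.931, 0.129, 0.341], [0.122, 0.992, -0.043], [-0.343, 0.001, -0.939]]
wrist_force: [-0.3, 0.8, -0.1]
opening: 37.8
```

```bash
python3 - <<'E'
from plant import robot,vision
from util import *
im=vision.grab_frame("top")[:,:,::-1]
crop(im,100,190,250,310,5,"t4c.png")
E
```

```text
(no output)
```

View pics/t4c.png

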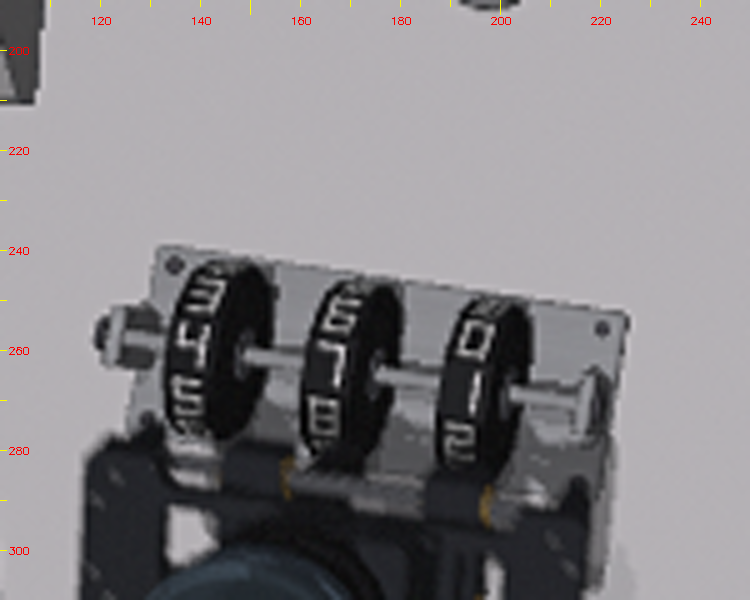

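Middle wheel: 7 at (165.4,262.6), about 0.05 rad from top. Left wheel: 4 at (138.6,259.4), still good. Now the right wheel, about +0.68 rad.

send_rows([
  {"delta_pos":[0,0,0],"dr":[0,0,0],"gripper":0.57},
  {"delta_pos":[0,0,0.09],"dr":[0,0,0],"gripper":0.57},
  {"delta_pos":[0,0,0.09],"dr":[0,0,0],"gripper":0.57},
  {"delta_pos":[0,0,0.09],"dr":[0,0,0],"gripper":0.57},
  {"delta_pos":[0,0,0.09],"dr":[0,0,0],"gripper":0.57},
  {"delta_pos":[0,0,0.09],"dr":[0,0,0],"gripper":0.57},
  {"delta_pos":[0,0,0],"dr":[0,0,0],"gripper":0.57},
  {"delta_pos":[0,0,0],"dr":[0,0,0],"gripper":0.57},
])

```text
time_s: 11.88
tool_pos: [438.1, 220.1, 69.0]
tool_rot: [[-0.931, 0.13, 0.341], [0.122, 0.992, -0.043], [-0.344, 0.002, -0.939]]
wrist_force: [-0.1, 0.2, -0.5]
opening: 37.8
```

send_rows([
  {"delta_pos":[0,0,0],"dr":[0,0,0],"gripper":0.9},
  {"delta_pos":[0,0,0],"dr":[0,0,0],"gripper":0.9},
  {"delta_pos":[0,0,0],"dr":[0,0,0],"gripper":0.9},
  {"delta_pos":[0,0,0],"dr":[0,0,0],"gripper":0.9},
])

```text
time_s: 12.38
tool_pos: [437.9, 220.0, 69.2]
tool_rot: [[-0.931, 0.13, 0.342], [0.122, 0.992, -0.043], [-0.344, 0.002, -0.939]]
wrist_force: [-2.9, -1.0, 6.6]
opening: 22.2
```

send_rows([
  {"delta_pos":[-0.0097,0,0.0005],"dr":[0,0.195,0],"gripper":0.9},
  {"delta_pos":[-0.0097,0,0.0005],"dr":[0,0.195,0],"gripper":0.9},
  {"delta_pos":[-0.0097,0,0.0005],"dr":[0,0.195,0],"gripper":0.9},
  {"delta_pos":[-0.0097,0,0.0005],"dr":[0,0.195,0],"gripper":0.9},
  {"delta_pos":[-0.0097,0,0.0005],"dr":[0,0.195,0],"gripper":0.9},
  {"delta_pos":[-0.0097,0,0.0005],"dr":[0,0.195,0],"gripper":0.9},
  {"delta_pos":[-0.0097,0,0.0005],"dr":[0,0.195,0],"gripper":0.9},
  {"delta_pos":[0,0,0],"dr":[0,0,0],"gripper":0.9},
  {"delta_pos":[0,0,0],"dr":[0,0,0],"gripper":0.9},
])

```text
time_s: 13.5
tool_pos: [451.8, 218.1, 69.4]
tool_rot: [[-0.938, 0.13, -0.322], [0.122, 0.991, 0.044], [0.325, 0.002, -0.946]]
wrist_force: [1.4, -0.2, 6.4]
opening: 21.8
```

send_rows([
  {"delta_pos":[0,0,0],"dr":[0,0,0],"gripper":0.57},
  {"delta_pos":[0,0,0],"dr":[0,0,0],"gripper":0.57},
  {"delta_pos":[0,0,0],"dr":[0,0,0],"gripper":0.57},
  {"delta_pos":[0,0,0],"dr":[0,0,0],"gripper":0.57},
  {"delta_pos":[0,0,-0.15],"dr":[0,0,0],"gripper":0.57},
  {"delta_pos":[0,0,-0.15],"dr":[0,0,0],"gripper":0.57},
  {"delta_pos":[0,0,-0.15],"dr":[0,0,0],"gripper":0.57},
])

```text
time_s: 14.38
tool_pos: [479.8, 214.0, 154.5]
tool_rot: [[-0.937, 0.13, -0.323], [0.122, 0.992, 0.044], [0.326, 0.001, -0.945]]
wrist_force: [0.3, -0.9, -0.2]
opening: 38.0
```

```bash
cat >> util.py <<'E'
CARDS={'A':(430.4,20.5,61.3),'B':(453.8,-108.2,106.6),'C':(436.0,-220.1,109.3),'D':(483.3,-318.1,72.3)}
RO=np.array([619.9,-110.9]);RY=np.radians(-11.1);RX=np.array([np.cos(RY),np.sin(RY)]);RYv=np.array([-RX[1],RX[0]])
def slot(i): return RO+RYv*{1:75,2:25,3:-25,4:-75}[i]
SYAW=np.radians(78.9)
E
python3 - <<'E'
from plant import robot,vision
from util import *
T=vision.camera_params("top");S=vision.camera_params("scene")
print(tri(T,(294.3,265.7),S,(286.8,227)))
o=robot.observe();print(o['q'])
c=wheel_tcp('R',.3325,110)
x,y,a=CARDS['A']
plan(c,o['tool_rot'],[x,y,170],Rt(np.radians(a)))
for i in (1,2,3,4):print(slot(i))
E
```

```text
(array([451.92487411,  -2.65528519,  79.61384438]), np.float64(1.4091535482517583))
[ 0.13951482  0.36984322  1.58728423  0.08839301  1.50549605 -1.32149517]
ROT total [-0.121 -0.657  0.735] rows 4 each [-0.0302 -0.1643  0.1838]
POS total(units) [-0.248  -0.9675 -0.0801] rows 6 each [-0.0413 -0.1613 -0.0134]
[634.33914749 -37.3030502 ]
[624.71304916 -86.3676834 ]
[ 615.08695084 -135.4323166 ]
[ 605.46085251 -184.4969498 ]
```

The card top triangulates to z = 79.6 against 80 given, so the calibration is fine.

send_rows([
  {"delta_pos":[0,0,0],"dr":[-0.0302,-0.1643,0.1838],"gripper":0.5},
  {"delta_pos":[0,0,0],"dr":[-0.0302,-0.1643,0.1838],"gripper":0.5},
  {"delta_pos":[0,0,0],"dr":[-0.0302,-0.1643,0.1838],"gripper":0.5},
  {"delta_pos":[0,0,0],"dr":[-0.0302,-0.1643,0.1838],"gripper":0.5},
  {"delta_pos":[-0.0413,-0.1613,-0.0134],"dr":[0,0,0],"gripper":0.5},
  {"delta_pos":[-0.0413,-0.1613,-0.0134],"dr":[0,0,0],"gripper":0.5},
  {"delta_pos":[-0.0413,-0.1613,-0.0134],"dr":[0,0,0],"gripper":0.5},
  {"delta_pos":[-0.0413,-0.1613,-0.0134],"dr":[0,0,0],"gripper":0.5},
  {"delta_pos":[-0.0413,-0.1613,-0.0134],"dr":[0,0,0],"gripper":0.5},
  {"delta_pos":[-0.0413,-0.1613,-0.0134],"dr":[0,0,0],"gripper":0.5},
])

```text
time_s: 15.62
tool_pos: [429.8, 19.6, 169.9]
tool_rot: [[-0.877, 0.48, 0.0], [0.48, 0.877, 0.0], [-0.0, 0.0, -1.0]]
wrist_force: [-0.3, -0.5, 1.0]
opening: 44.0
```

send_rows([
  {"delta_pos":[0,0,0],"dr":[0,0,0],"gripper":0.5},
  {"delta_pos":[0,0,0],"dr":[0,0,0],"gripper":0.5},
  {"delta_pos":[0,0,0],"dr":[0,0,0],"gripper":0.5},
])

```text
time_s: 16.0
tool_pos: [430.3, 21.3, 169.6]
tool_rot: [[-0.878, 0.479, 0.0], [0.479, 0.878, 0.0], [0.0, 0.0, -1.0]]
wrist_force: [0.5, -0.4, -0.0]
opening: 44.7
```

```bash
python3 - <<'E'
from plant import robot,vision
from util import *
o=robot.observe();print(o['tool_pos'],o['opening'],o['q'].round(2))
x,y,a=CARDS['A']
plan(o['tool_pos'],o['tool_rot'],[x,y,170],Rt(np.radians(a)))
im=vision.grab_frame("top")[:,:,::-1]
cv2.imwrite("pics/top5.png",im)
crop(im,120,230,230,300,7,"t5c.png")
im=vision.grab_frame("scene")[:,:,::-1]
crop(im,170,100,340,300,4,"s5c.png")
T=vision.camera_params("top")
h=hub('R')
for ph in (-.63,0,.63): print(proj(T,[*(h[:2]+38*np.sin(ph)*EX),50+38*np.cos(ph)]))
E
```

```text
[430.28425611  21.33348191 169.6154378 ] 44.68043067781374 [-0.23 -0.07  2.02  0.    1.19 -1.3 ]
ROT total [ 0.001 -0.     0.002] rows 1 each [ 0.0008 -0.0004  0.0021]
POS total(units) [-0.0025 -0.0034 -0.0019] rows 1 each [-0.0025 -0.0034 -0.0019]
[191.65518902 277.4559887 ]
[192.60843532 267.21400761]
[195.05026478 257.2262227 ]
```

View pics/t5c.png

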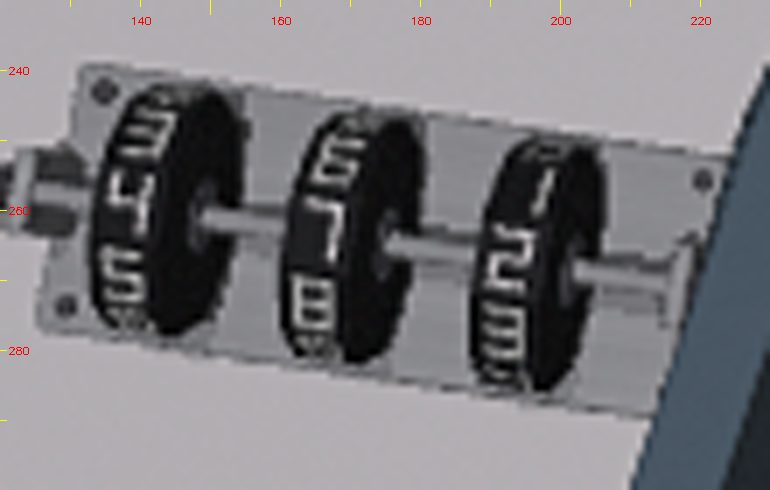

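View pics/s5c.png

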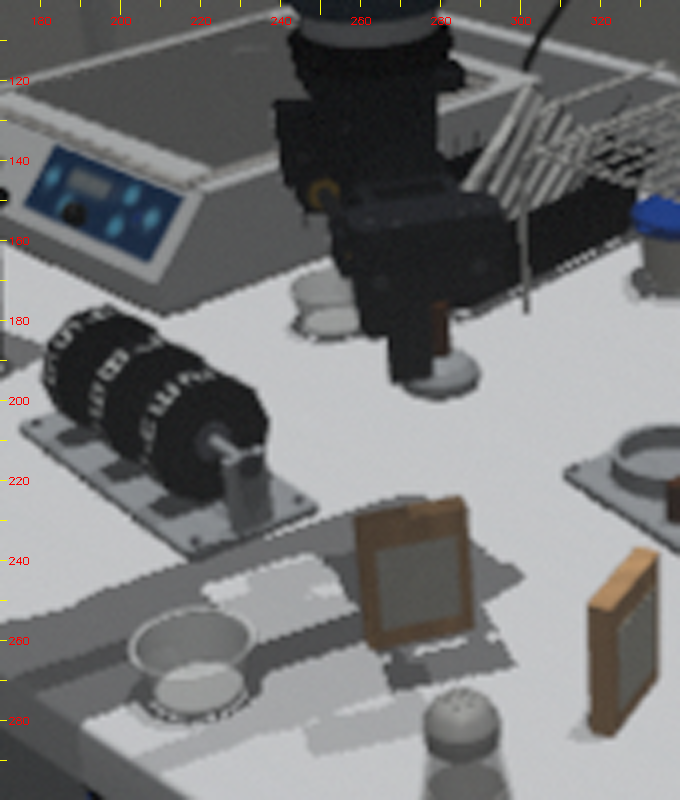

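The counter reads 4 7 2. The numbers sit at top-view (138.9,259.0), (166,262.9) and (193.1,267.1), and the predicted tops are v≈259.3, 263.4 and 267.2, so all are within about 0.05 rad. Now card A.

send_rows([
  {"delta_pos":[0,0,0.13],"dr":[0,0,0],"gripper":0.5},
  {"delta_pos":[0,0,0.13],"dr":[0,0,0],"gripper":0.5},
  {"delta_pos":[0,0,0.13],"dr":[0,0,0],"gripper":0.5},
  {"delta_pos":[0,0,0.13],"dr":[0,0,0],"gripper":0.5},
  {"delta_pos":[0,0,0.13],"dr":[0,0,0],"gripper":0.5},
  {"delta_pos":[0,0,0],"dr":[0,0,0],"gripper":0.5},
  {"delta_pos":[0,0,0],"dr":[0,0,0],"gripper":0.5},
], newtons=20)

```text
time_s: 16.98
tool_pos: [430.8, 20.7, 40.4]
tool_rot: [[-0.877, 0.48, 0.001], [0.48, 0.877, 0.0], [-0.001, 0.0, -1.0]]
wrist_force: [0.8, -0.6, 0.4]
opening: 44.0
```

send_rows([
  {"delta_pos":[0,0,0],"dr":[0,0,0],"gripper":0.95},
  {"delta_pos":[0,0,0],"dr":[0,0,0],"gripper":0.95},
  {"delta_pos":[0,0,0],"dr":[0,0,0],"gripper":0.95},
  {"delta_pos":[0,0,0],"dr":[0,0,0],"gripper":0.95},
  {"delta_pos":[0,0,0],"dr":[0,0,0],"gripper":0.95},
  {"delta_pos":[0,0,0],"dr":[0,0,0],"gripper":0.95},
])

```text
time_s: 17.73
tool_pos: [430.5, 20.5, 40.1]
tool_rot: [[-0.877, 0.48, 0.001], [0.48, 0.877, 0.0], [-0.001, 0.0, -1.0]]
wrist_force: [-0.3, 1.0, 5.4]
opening: 13.9
```

send_rows([
  {"delta_pos":[0,0,-0.14],"dr":[0,0,0],"gripper":0.95},
  {"delta_pos":[0,0,-0.14],"dr":[0,0,0],"gripper":0.95},
  {"delta_pos":[0,0,-0.14],"dr":[0,0,0],"gripper":0.95},
  {"delta_pos":[0,0,-0.14],"dr":[0,0,0],"gripper":0.95},
  {"delta_pos":[0,0,0],"dr":[0,0,0],"gripper":0.95},
  {"delta_pos":[0,0,0],"dr":[0,0,0],"gripper":0.95},
])

```text
time_s: 18.48
tool_pos: [429.5, 20.6, 150.7]
tool_rot: [[-0.877, 0.48, -0.001], [0.48, 0.877, 0.0], [0.001, -0.0, -1.0]]
wrist_force: [-0.1, -0.2, -0.7]
opening: 13.9
```

```bash
python3 - <<'E'
from plant import robot,vision
from util import *
x,y,a=CARDS['A']
plan(np.array([x,y,152.]),Rt(np.radians(a)),[*slot(1),152],Rt(SYAW))
im=vision.grab_frame("top")[:,:,::-1]
crop(im,230,200,340,310,5,"t6c.png")
im=vision.grab_frame("scene")[:,:,::-1]
crop(im,230,90,350,270,4,"s6c.png")
E
```

```text
ROT total [ 0.     0.    -0.614] rows 3 each [ 0.      0.     -0.2048]
POS total(units) [-1.0563 -0.0873  0.    ] rows 6 each [-0.176  -0.0145  0.    ]
```

View pics/s6c.png

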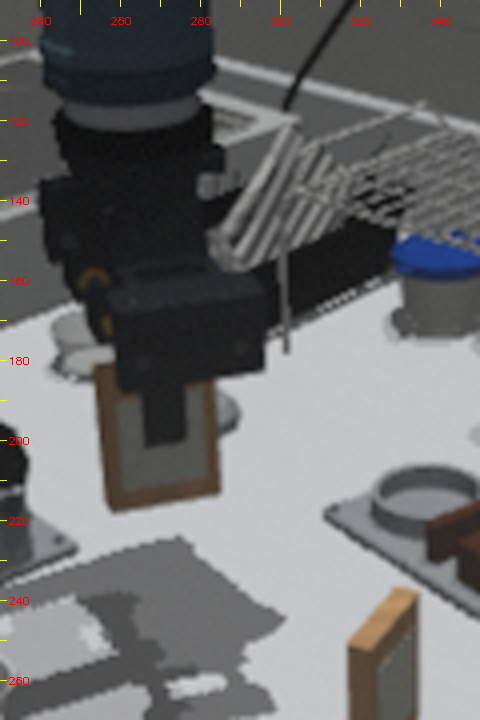

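Card A hangs upright and centred in the pads (scene (268,203)). Now to above slot 1.

send_rows([
  {"delta_pos":[0,0,0],"dr":[0,0,-0.2048],"gripper":0.95},
  {"delta_pos":[0,0,0],"dr":[0,0,-0.2048],"gripper":0.95},
  {"delta_pos":[0,0,0],"dr":[0,0,-0.2048],"gripper":0.95},
  {"delta_pos":[-0.176,-0.0145,0],"dr":[0,0,0],"gripper":0.95},
  {"delta_pos":[-0.176,-0.0145,0],"dr":[0,0,0],"gripper":0.95},
  {"delta_pos":[-0.176,-0.0145,0],"dr":[0,0,0],"gripper":0.95},
  {"delta_pos":[-0.176,-0.0145,0],"dr":[0,0,0],"gripper":0.95},
  {"delta_pos":[-0.176,-0.0145,0],"dr":[0,0,0],"gripper":0.95},
  {"delta_pos":[-0.176,-0.0145,0],"dr":[0,0,0],"gripper":0.95},
])

```text
time_s: 19.7
tool_pos: [634.4, -37.4, 149.7]
tool_rot: [[-0.981, 0.193, -0.003], [0.193, 0.981, 0.001], [0.003, 0.0, -1.0]]
wrist_force: [-0.4, 0.1, -1.7]
opening: 13.7
```

send_rows([
  {"delta_pos":[0,0,0.12],"dr":[0,0,0],"gripper":0.95},
  {"delta_pos":[0,0,0.12],"dr":[0,0,0],"gripper":0.95},
  {"delta_pos":[0,0,0.09],"dr":[0,0,0],"gripper":0.95},
  {"delta_pos":[0,0,0],"dr":[0,0,0],"gripper":0.95},
  {"delta_pos":[0,0,0],"dr":[0,0,0],"gripper":0.95},
  {"delta_pos":[0,0,0],"dr":[0,0,0],"gripper":0.95},
])

```text
time_s: 20.45
tool_pos: [635.0, -37.4, 87.1]
tool_rot: [[-0.981, 0.192, 0.002], [0.192, 0.981, -0.0], [-0.002, 0.0, -1.0]]
wrist_force: [0.3, -0.1, -0.8]
opening: 13.8
```

```bash
python3 - <<'E'
from plant import robot,vision
from util import *
o=robot.observe();p=o['tool_pos'];print(p,o['opening'],o['q'].round(2))
plan(p,o['tool_rot'],[*slot(1),86],Rt(SYAW))
im=vision.grab_frame("scene")[:,:,::-1]
crop(im,290,110,430,270,5,"s7c.png")
S=vision.camera_params("scene")
R=Rt(SYAW)
b=p-[0,0,40]
for sx in(30,-30):
  for sy in (7,-7): print(proj(S,b+R@[sx,sy,0]))
im=vision.grab_frame("top")[:,:,::-1]
crop(im,250,120,410,240,5,"t7c.png")
E
```

```text
[634.98594902 -37.39485734  87.06216064] 13.779167095825967 [-0.25  0.48  1.55  0.    1.11 -1.62]
ROT total [0.    0.005 0.   ] rows 1 each [0.0002 0.0048 0.0001]
POS total(units) [ 0.0033 -0.0002  0.0053] rows 1 each [ 0.0033 -0.0002  0.0053]
[341.29375658 216.44740782]
[345.1382645  218.75012351]
[360.74242546 208.78732638]
[364.64482467 210.96364929]
```

View pics/s7c.png

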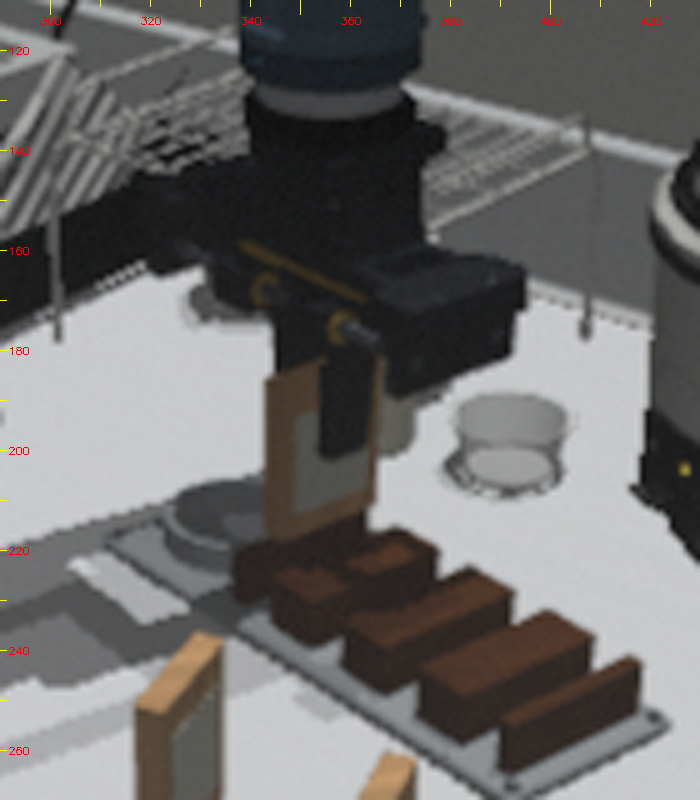

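View pics/t7c.png

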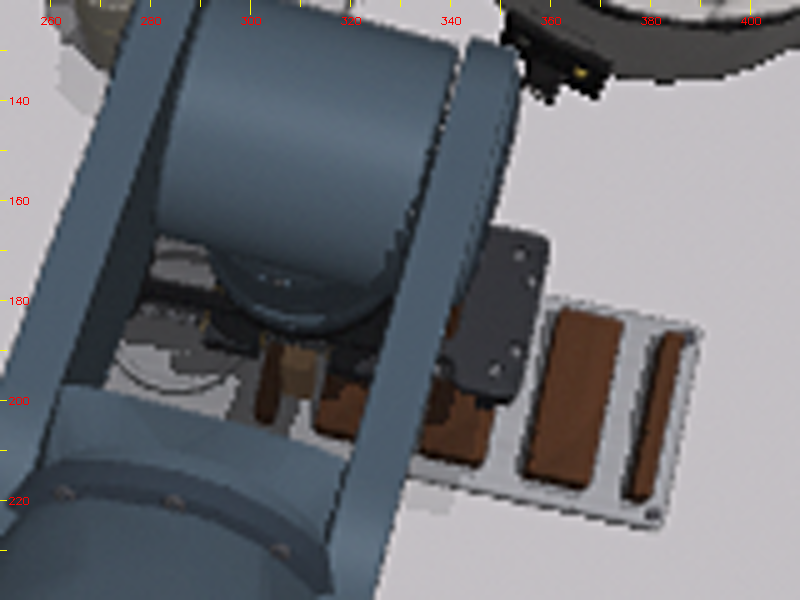

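The card bottom hangs over slot 1 (scene (343–365, 211–218)), and the projection agrees to about 2 px. I'll lower it slowly and watch the force.

send_rows([
  {"delta_pos":[0,0,0.02],"dr":[0,0,0],"gripper":0.95},
  {"delta_pos":[0,0,0.02],"dr":[0,0,0],"gripper":0.95},
  {"delta_pos":[0,0,0.02],"dr":[0,0,0],"gripper":0.95},
  {"delta_pos":[0,0,0.02],"dr":[0,0,0],"gripper":0.95},
  {"delta_pos":[0,0,0.02],"dr":[0,0,0],"gripper":0.95},
  {"delta_pos":[0,0,0.01],"dr":[0,0,0],"gripper":0.95},
  {"delta_pos":[0,0,0],"dr":[0,0,0],"gripper":0.95},
])

```text
time_s: 21.42
tool_pos: [634.0, -37.2, 63.5]
tool_rot: [[-0.981, 0.193, -0.0], [0.193, 0.981, 0.0], [0.0, 0.0, -1.0]]
wrist_force: [-0.0, -0.1, -0.2]
opening: 14.1
```

send_rows([
  {"delta_pos":[0,0,0.02],"dr":[0,0,0],"gripper":0.95},
  {"delta_pos":[0,0,0.02],"dr":[0,0,0],"gripper":0.95},
  {"delta_pos":[0,0,0.02],"dr":[0,0,0],"gripper":0.95},
  {"delta_pos":[0,0,0.016],"dr":[0,0,0],"gripper":0.95},
  {"delta_pos":[0,0,0],"dr":[0,0,0],"gripper":0.95},
  {"delta_pos":[0,0,0],"dr":[0,0,0],"gripper":0.95},
])

```text
time_s: 22.18
tool_pos: [634.1, -37.2, 48.5]
tool_rot: [[-0.981, 0.192, 0.0], [0.192, 0.981, 0.0], [-0.0, 0.0, -1.0]]
wrist_force: [-0.3, -0.7, -0.4]
opening: 13.6
```

send_rows([
  {"delta_pos":[0,0,0],"dr":[0,0,0],"gripper":0.66},
  {"delta_pos":[0,0,0],"dr":[0,0,0],"gripper":0.66},
  {"delta_pos":[0,0,0],"dr":[0,0,0],"gripper":0.66},
  {"delta_pos":[0,0,0],"dr":[0,0,0],"gripper":0.66},
  {"delta_pos":[0,0,-0.12],"dr":[0,0,0],"gripper":0.66},
  {"delta_pos":[0,0,-0.16],"dr":[0,0,0],"gripper":0.66},
  {"delta_pos":[0,0,-0.16],"dr":[0,0,0],"gripper":0.66},
  {"delta_pos":[0,0,-0.16],"dr":[0,0,0],"gripper":0.66},
])

```text
time_s: 23.18
tool_pos: [634.0, -37.2, 169.6]
tool_rot: [[-0.981, 0.193, 0.0], [0.193, 0.981, 0.0], [-0.0, 0.0, -1.0]]
wrist_force: [-0.1, -0.3, -0.2]
opening: 29.6
```

```bash
python3 - <<'E'
from plant import robot,vision
from util import *
o=robot.observe();print(o['tool_pos'],o['opening'])
x,y,a=CARDS['B']
plan(np.array([*slot(1),168.8]),Rt(SYAW),[x,y,168.8],Rt(np.radians(a)))
im=vision.grab_frame("scene")[:,:,::-1]
crop(im,290,150,430,270,5,"s8c.png")
E
```

```text
[634.02191673 -37.21142583 169.59491889] 29.620647951328067
ROT total [ 0.     0.    -0.967] rows 4 each [ 0.      0.     -0.2417]
POS total(units) [ 0.9663 -0.0818  0.    ] rows 5 each [ 0.1933 -0.0164  0.    ]
```

View pics/s8c.png

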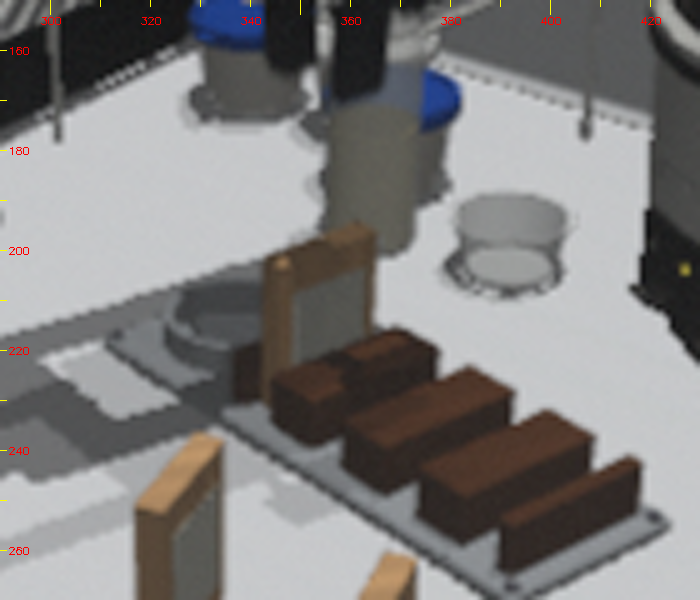

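Card A stands in slot 1, fully down and upright, with its top at scene (343–375, 195–203). Next is card B.

send_rows([
  {"delta_pos":[0,0,0],"dr":[0,0,-0.2417],"gripper":0.5},
  {"delta_pos":[0,0,0],"dr":[0,0,-0.2417],"gripper":0.5},
  {"delta_pos":[0,0,0],"dr":[0,0,-0.2417],"gripper":0.5},
  {"delta_pos":[0,0,0],"dr":[0,0,-0.2417],"gripper":0.5},
  {"delta_pos":[0.1933,-0.0164,0],"dr":[0,0,0],"gripper":0.5},
  {"delta_pos":[0.1933,-0.0164,0],"dr":[0,0,0],"gripper":0.5},
  {"delta_pos":[0.1933,-0.0164,0],"dr":[0,0,0],"gripper":0.5},
  {"delta_pos":[0.1933,-0.0164,0],"dr":[0,0,0],"gripper":0.5},
  {"delta_pos":[0.1933,-0.0164,0],"dr":[0,0,0],"gripper":0.5},
  {"delta_pos":[0,0,0],"dr":[0,0,0],"gripper":0.5},
])

```text
time_s: 24.48
tool_pos: [451.8, -108.5, 168.1]
tool_rot: [[-0.959, -0.284, -0.0], [-0.284, 0.959, 0.0], [0.0, 0.0, -1.0]]
wrist_force: [0.4, 0.4, 0.4]
opening: 44.1
```

send_rows([
  {"delta_pos":[0,0,0],"dr":[0,0,0],"gripper":0.5},
  {"delta_pos":[0,0,0.13],"dr":[0,0,0],"gripper":0.5},
  {"delta_pos":[0,0,0.13],"dr":[0,0,0],"gripper":0.5},
  {"delta_pos":[0,0,0.13],"dr":[0,0,0],"gripper":0.5},
  {"delta_pos":[0,0,0.13],"dr":[0,0,0],"gripper":0.5},
  {"delta_pos":[0,0,0.124],"dr":[0,0,0],"gripper":0.5},
  {"delta_pos":[0,0,0],"dr":[0,0,0],"gripper":0.5},
  {"delta_pos":[0,0,0],"dr":[0,0,0],"gripper":0.5},
])

```text
time_s: 25.48
tool_pos: [454.6, -108.2, 40.3]
tool_rot: [[-0.958, -0.286, 0.001], [-0.286, 0.958, -0.0], [-0.001, -0.0, -1.0]]
wrist_force: [0.9, -0.1, 0.8]
opening: 43.8
```

send_rows([
  {"delta_pos":[0,0,0],"dr":[0,0,0],"gripper":0.95},
  {"delta_pos":[0,0,0],"dr":[0,0,0],"gripper":0.95},
  {"delta_pos":[0,0,0],"dr":[0,0,0],"gripper":0.95},
  {"delta_pos":[0,0,0],"dr":[0,0,0],"gripper":0.95},
  {"delta_pos":[0,0,0],"dr":[0,0,0],"gripper":0.95},
  {"delta_pos":[0,0,0],"dr":[0,0,0],"gripper":0.95},
])

```text
time_s: 26.22
tool_pos: [453.9, -108.4, 40.1]
tool_rot: [[-0.958, -0.286, 0.001], [-0.286, 0.958, -0.0], [-0.001, -0.0, -1.0]]
wrist_force: [-0.8, -0.5, 5.1]
opening: 13.8
```

```bash
python3 - <<'E'
from util import *
x,y,a=CARDS['B']
plan(np.array([x,y,152.]),Rt(np.radians(a)),[*slot(2),152],Rt(SYAW))
E
```

```text
ROT total [0.    0.    0.967] rows 4 each [0.     0.     0.2417]
POS total(units) [-0.8176  0.2716  0.    ] rows 5 each [-0.1635  0.0543  0.    ]
```

Lift by 0.56, turn, go over slot 2, then down.

send_rows([
  {"delta_pos":[0,0,-0.14],"dr":[0,0,0],"gripper":0.95},
  {"delta_pos":[0,0,-0.14],"dr":[0,0,0],"gripper":0.95},
  {"delta_pos":[0,0,-0.14],"dr":[0,0,0],"gripper":0.95},
  {"delta_pos":[0,0,-0.14],"dr":[0,0,0],"gripper":0.95},
  {"delta_pos":[0,0,0],"dr":[0,0,0],"gripper":0.95},
  {"delta_pos":[0,0,0],"dr":[0,0,0.2417],"gripper":0.95},
  {"delta_pos":[0,0,0],"dr":[0,0,0.2417],"gripper":0.95},
  {"delta_pos":[0,0,0],"dr":[0,0,0.2417],"gripper":0.95},
  {"delta_pos":[0,0,0],"dr":[0,0,0.2417],"gripper":0.95},
])

```text
time_s: 27.35
tool_pos: [452.6, -107.6, 149.8]
tool_rot: [[-0.981, 0.197, -0.002], [0.196, 0.981, 0.001], [0.003, 0.001, -1.0]]
wrist_force: [0.0, -0.0, 0.0]
opening: 13.9
```

send_rows([
  {"delta_pos":[-0.1635,0.0543,0],"dr":[0,0,0],"gripper":0.95},
  {"delta_pos":[-0.1635,0.0543,0],"dr":[0,0,0],"gripper":0.95},
  {"delta_pos":[-0.1635,0.0543,0],"dr":[0,0,0],"gripper":0.95},
  {"delta_pos":[-0.1635,0.0543,0],"dr":[0,0,0],"gripper":0.95},
  {"delta_pos":[-0.1635,0.0543,0],"dr":[0,0,0],"gripper":0.95},
  {"delta_pos":[0,0,0],"dr":[0,0,0],"gripper":0.95},
  {"delta_pos":[0,0,0.12],"dr":[0,0,0],"gripper":0.95},
  {"delta_pos":[0,0,0.12],"dr":[0,0,0],"gripper":0.95},
  {"delta_pos":[0,0,0.09],"dr":[0,0,0],"gripper":0.95},
  {"delta_pos":[0,0,0],"dr":[0,0,0],"gripper":0.95},
])

```text
time_s: 28.6
tool_pos: [622.4, -85.9, 83.4]
tool_rot: [[-0.981, 0.193, -0.004], [0.193, 0.981, 0.002], [0.004, 0.001, -1.0]]
wrist_force: [-0.2, -0.5, -0.2]
opening: 13.9
```

send_rows([
  {"delta_pos":[0,0,0],"dr":[0,0,0],"gripper":0.95},
  {"delta_pos":[0,0,0.02],"dr":[0,0,0],"gripper":0.95},
  {"delta_pos":[0,0,0.02],"dr":[0,0,0],"gripper":0.95},
  {"delta_pos":[0,0,0.02],"dr":[0,0,0],"gripper":0.95},
  {"delta_pos":[0,0,0.02],"dr":[0,0,0],"gripper":0.95},
  {"delta_pos":[0,0,0.02],"dr":[0,0,0],"gripper":0.95},
  {"delta_pos":[0,0,0.01],"dr":[0,0,0],"gripper":0.95},
  {"delta_pos":[0,0,0],"dr":[0,0,0],"gripper":0.95},
])

```text
time_s: 29.6
tool_pos: [624.3, -86.3, 63.5]
tool_rot: [[-0.981, 0.193, -0.0], [0.193, 0.981, 0.0], [0.0, 0.0, -1.0]]
wrist_force: [-0.0, 0.3, -0.1]
opening: 13.7
```

send_rows([
  {"delta_pos":[0,0,0.02],"dr":[0,0,0],"gripper":0.95},
  {"delta_pos":[0,0,0.02],"dr":[0,0,0],"gripper":0.95},
  {"delta_pos":[0,0,0.02],"dr":[0,0,0],"gripper":0.95},
  {"delta_pos":[0,0,0.016],"dr":[0,0,0],"gripper":0.95},
  {"delta_pos":[0,0,0],"dr":[0,0,0],"gripper":0.95},
  {"delta_pos":[0,0,0],"dr":[0,0,0],"gripper":0.95},
])

```text
time_s: 30.35
tool_pos: [624.5, -86.3, 48.5]
tool_rot: [[-0.981, 0.193, 0.0], [0.193, 0.981, 0.0], [-0.0, 0.0, -1.0]]
wrist_force: [-0.0, 0.7, -0.6]
opening: 14.1
```

```bash
python3 - <<'E'
from plant import robot
from util import *
o=robot.observe();print(o['tool_pos'],o['wrist_force'])
x,y,a=CARDS['C']
plan(np.array([*slot(2),168.8]),Rt(SYAW),[x,y,168.8],Rt(np.radians(a)))
x,y,a=CARDS['D']
plan(np.array([*slot(3),168.8]),Rt(SYAW),[x,y,168.8],Rt(np.radians(a)))
x,y,a=CARDS['C']
plan(np.array([x,y,152.]),Rt(np.radians(a)),[*slot(3),152],Rt(SYAW))
x,y,a=CARDS['D']
plan(np.array([x,y,152.]),Rt(np.radians(a)),[*slot(4),152],Rt(SYAW))
E
```

```text
[624.50084811 -86.3032674   48.51943435] [-0.00428764  0.74815693 -0.58201301]
ROT total [ 0.     0.    -1.061] rows 4 each [ 0.      0.     -0.2653]
POS total(units) [ 1.1115 -0.3192  0.    ] rows 6 each [ 0.1853 -0.0532  0.    ]
ROT total [0.   0.   0.23] rows 1 each [0.     0.     0.2304]
POS total(units) [ 0.3501 -1.0704  0.    ] rows 6 each [ 0.0583 -0.1784  0.    ]
ROT total [0.    0.    1.061] rows 4 each [0.     0.     0.2653]
POS total(units) [-0.7972  0.5878  0.    ] rows 5 each [-0.1594  0.1176  0.    ]
ROT total [ 0.    0.   -0.23] rows 1 each [ 0.      0.     -0.2304]
POS total(units) [-0.4708  0.7731  0.    ] rows 5 each [-0.0942  0.1546  0.    ]
```

send_rows([
  {"delta_pos":[0,0,0],"dr":[0,0,0],"gripper":0.66},
  {"delta_pos":[0,0,0],"dr":[0,0,0],"gripper":0.66},
  {"delta_pos":[0,0,0],"dr":[0,0,0],"gripper":0.66},
  {"delta_pos":[0,0,0],"dr":[0,0,0],"gripper":0.66},
  {"delta_pos":[0,0,-0.12],"dr":[0,0,0],"gripper":0.66},
  {"delta_pos":[0,0,-0.16],"dr":[0,0,0],"gripper":0.66},
  {"delta_pos":[0,0,-0.16],"dr":[0,0,0],"gripper":0.66},
  {"delta_pos":[0,0,-0.16],"dr":[0,0,0],"gripper":0.66},
])

```text
time_s: 31.35
tool_pos: [624.3, -86.3, 169.6]
tool_rot: [[-0.981, 0.192, 0.0], [0.192, 0.981, 0.0], [-0.0, 0.0, -1.0]]
wrist_force: [0.2, -0.1, -0.1]
opening: 30.0
```

Now card C.

send_rows([
  {"delta_pos":[0,0,0],"dr":[0,0,-0.2653],"gripper":0.5},
  {"delta_pos":[0,0,0],"dr":[0,0,-0.2653],"gripper":0.5},
  {"delta_pos":[0,0,0],"dr":[0,0,-0.2653],"gripper":0.5},
  {"delta_pos":[0,0,0],"dr":[0,0,-0.2653],"gripper":0.5},
  {"delta_pos":[0.1853,-0.0532,0],"dr":[0,0,0],"gripper":0.5},
  {"delta_pos":[0.1853,-0.0532,0],"dr":[0,0,0],"gripper":0.5},
  {"delta_pos":[0.1853,-0.0532,0],"dr":[0,0,0],"gripper":0.5},
  {"delta_pos":[0.1853,-0.0532,0],"dr":[0,0,0],"gripper":0.5},
  {"delta_pos":[0.1853,-0.0532,0],"dr":[0,0,0],"gripper":0.5},
  {"delta_pos":[0.1853,-0.0532,0],"dr":[0,0,0],"gripper":0.5},
])

```text
time_s: 32.6
tool_pos: [434.7, -220.7, 168.7]
tool_rot: [[-0.944, -0.331, 0.001], [-0.331, 0.944, -0.0], [-0.0, -0.0, -1.0]]
wrist_force: [0.4, -1.1, -0.0]
opening: 44.0
```

```bash
python3 - <<'E'
from plant import robot,vision
from util import *
cv2.imwrite("pics/scene9.png",vision.grab_frame("scene")[:,:,::-1])
cv2.imwrite("pics/top9.png",vision.grab_frame("top")[:,:,::-1])
o=robot.observe();print(o['tool_pos'])
E
```

```text
[ 433.6236859  -221.50459255  168.50202365]
```

View pics/scene9.png

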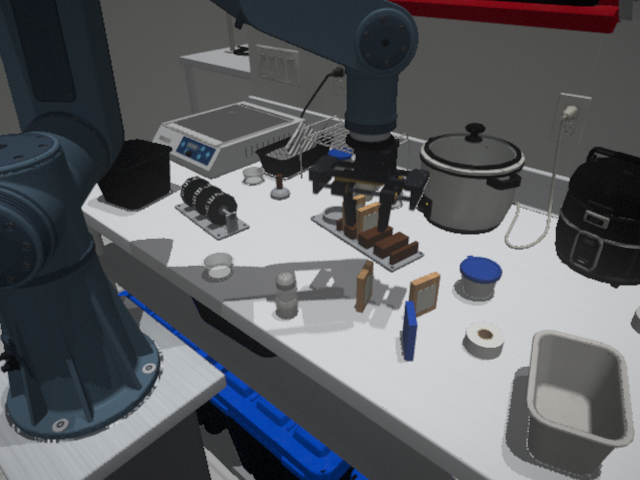

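View pics/top9.png

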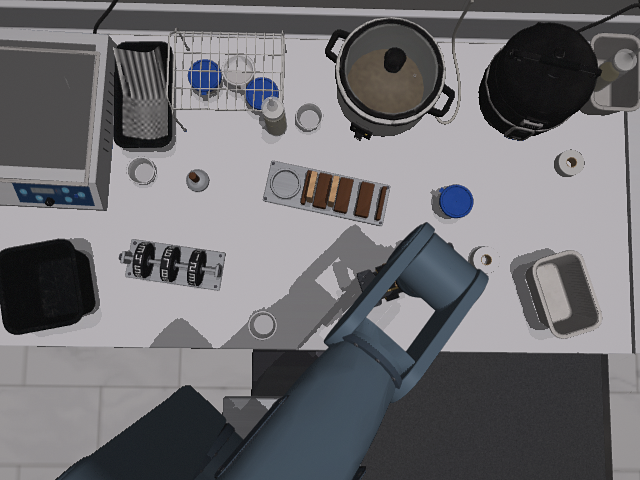

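Both cards stand in slots 1 and 2, and the bell at (198,180) hasn't moved. I'll go down on card C.

send_rows([
  {"delta_pos":[0,0,0],"dr":[0,0,0],"gripper":0.5},
  {"delta_pos":[0,0,0.13],"dr":[0,0,0],"gripper":0.5},
  {"delta_pos":[0,0,0.13],"dr":[0,0,0],"gripper":0.5},
  {"delta_pos":[0,0,0.13],"dr":[0,0,0],"gripper":0.5},
  {"delta_pos":[0,0,0.13],"dr":[0,0,0],"gripper":0.5},
  {"delta_pos":[0,0,0.124],"dr":[0,0,0],"gripper":0.5},
  {"delta_pos":[0,0,0],"dr":[0,0,0],"gripper":0.5},
  {"delta_pos":[0,0,0],"dr":[0,0,0],"gripper":0.5},
])

```text
time_s: 33.7
tool_pos: [436.7, -220.0, 40.4]
tool_rot: [[-0.943, -0.331, 0.001], [-0.331, 0.943, -0.0], [-0.001, -0.001, -1.0]]
wrist_force: [0.3, 0.2, 0.7]
opening: 44.1
```

send_rows([
  {"delta_pos":[0,0,0],"dr":[0,0,0],"gripper":0.95},
  {"delta_pos":[0,0,0],"dr":[0,0,0],"gripper":0.95},
  {"delta_pos":[0,0,0],"dr":[0,0,0],"gripper":0.95},
  {"delta_pos":[0,0,0],"dr":[0,0,0],"gripper":0.95},
  {"delta_pos":[0,0,0],"dr":[0,0,0],"gripper":0.95},
  {"delta_pos":[0,0,0],"dr":[0,0,0],"gripper":0.95},
])

```text
time_s: 34.45
tool_pos: [436.0, -220.4, 40.1]
tool_rot: [[-0.944, -0.331, 0.001], [-0.331, 0.944, -0.0], [-0.001, -0.0, -1.0]]
wrist_force: [-0.8, 0.2, 5.4]
opening: 13.9
```

send_rows([
  {"delta_pos":[0,0,-0.14],"dr":[0,0,0],"gripper":0.95},
  {"delta_pos":[0,0,-0.14],"dr":[0,0,0],"gripper":0.95},
  {"delta_pos":[0,0,-0.14],"dr":[0,0,0],"gripper":0.95},
  {"delta_pos":[0,0,-0.14],"dr":[0,0,0],"gripper":0.95},
  {"delta_pos":[0,0,0],"dr":[0,0,0],"gripper":0.95},
  {"delta_pos":[0,0,0],"dr":[0,0,0.2653],"gripper":0.95},
  {"delta_pos":[0,0,0],"dr":[0,0,0.2653],"gripper":0.95},
  {"delta_pos":[0,0,0],"dr":[0,0,0.2653],"gripper":0.95},
  {"delta_pos":[0,0,0],"dr":[0,0,0.2653],"gripper":0.95},
])

```text
time_s: 35.58
tool_pos: [434.8, -219.4, 149.7]
tool_rot: [[-0.98, 0.197, -0.002], [0.197, 0.98, 0.002], [0.002, 0.002, -1.0]]
wrist_force: [-0.0, -0.8, -0.8]
opening: 13.5
```

send_rows([
  {"delta_pos":[-0.1594,0.1176,0],"dr":[0,0,0],"gripper":0.95},
  {"delta_pos":[-0.1594,0.1176,0],"dr":[0,0,0],"gripper":0.95},
  {"delta_pos":[-0.1594,0.1176,0],"dr":[0,0,0],"gripper":0.95},
  {"delta_pos":[-0.1594,0.1176,0],"dr":[0,0,0],"gripper":0.95},
  {"delta_pos":[-0.1594,0.1176,0],"dr":[0,0,0],"gripper":0.95},
  {"delta_pos":[0,0,0],"dr":[0,0,0],"gripper":0.95},
  {"delta_pos":[0,0,0.12],"dr":[0,0,0],"gripper":0.95},
  {"delta_pos":[0,0,0.12],"dr":[0,0,0],"gripper":0.95},
  {"delta_pos":[0,0,0.09],"dr":[0,0,0],"gripper":0.95},
  {"delta_pos":[0,0,0],"dr":[0,0,0],"gripper":0.95},
])

```text
time_s: 36.83
tool_pos: [612.7, -135.1, 83.3]
tool_rot: [[-0.981, 0.193, -0.004], [0.193, 0.981, 0.002], [0.004, 0.001, -1.0]]
wrist_force: [0.4, 0.4, -0.6]
opening: 13.7
```

send_rows([
  {"delta_pos":[0,0,0],"dr":[0,0,0],"gripper":0.95},
  {"delta_pos":[0,0,0.02],"dr":[0,0,0],"gripper":0.95},
  {"delta_pos":[0,0,0.02],"dr":[0,0,0],"gripper":0.95},
  {"delta_pos":[0,0,0.02],"dr":[0,0,0],"gripper":0.95},
  {"delta_pos":[0,0,0.02],"dr":[0,0,0],"gripper":0.95},
  {"delta_pos":[0,0,0.02],"dr":[0,0,0],"gripper":0.95},
  {"delta_pos":[0,0,0.01],"dr":[0,0,0],"gripper":0.95},
  {"delta_pos":[0,0,0],"dr":[0,0,0],"gripper":0.95},
])

```text
time_s: 37.83
tool_pos: [614.7, -135.3, 63.5]
tool_rot: [[-0.981, 0.193, -0.0], [0.193, 0.981, 0.0], [0.0, 0.0, -1.0]]
wrist_force: [0.5, -0.2, 0.4]
opening: 13.9
```

send_rows([
  {"delta_pos":[0,0,0.02],"dr":[0,0,0],"gripper":0.95},
  {"delta_pos":[0,0,0.02],"dr":[0,0,0],"gripper":0.95},
  {"delta_pos":[0,0,0.02],"dr":[0,0,0],"gripper":0.95},
  {"delta_pos":[0,0,0.016],"dr":[0,0,0],"gripper":0.95},
  {"delta_pos":[0,0,0],"dr":[0,0,0],"gripper":0.95},
  {"delta_pos":[0,0,0],"dr":[0,0,0],"gripper":0.95},
])

```text
time_s: 38.58
tool_pos: [614.8, -135.3, 48.5]
tool_rot: [[-0.981, 0.193, 0.0], [0.193, 0.981, 0.0], [-0.0, 0.0, -1.0]]
wrist_force: [0.4, -0.1, -0.9]
opening: 13.8
```

send_rows([
  {"delta_pos":[0,0,0],"dr":[0,0,0],"gripper":0.66},
  {"delta_pos":[0,0,0],"dr":[0,0,0],"gripper":0.66},
  {"delta_pos":[0,0,0],"dr":[0,0,0],"gripper":0.66},
  {"delta_pos":[0,0,0],"dr":[0,0,0],"gripper":0.66},
  {"delta_pos":[0,0,-0.12],"dr":[0,0,0],"gripper":0.66},
  {"delta_pos":[0,0,-0.16],"dr":[0,0,0],"gripper":0.66},
  {"delta_pos":[0,0,-0.16],"dr":[0,0,0],"gripper":0.66},
  {"delta_pos":[0,0,-0.16],"dr":[0,0,0],"gripper":0.66},
])

```text
time_s: 39.58
tool_pos: [614.6, -135.3, 169.5]
tool_rot: [[-0.981, 0.193, 0.0], [0.193, 0.981, 0.0], [-0.0, 0.0, -1.0]]
wrist_force: [0.6, 0.0, -0.3]
opening: 29.9
```

send_rows([
  {"delta_pos":[0,0,0],"dr":[0,0,0.2304],"gripper":0.5},
  {"delta_pos":[0.0583,-0.1784,0],"dr":[0,0,0],"gripper":0.5},
  {"delta_pos":[0.0583,-0.1784,0],"dr":[0,0,0],"gripper":0.5},
  {"delta_pos":[0.0583,-0.1784,0],"dr":[0,0,0],"gripper":0.5},
  {"delta_pos":[0.0583,-0.1784,0],"dr":[0,0,0],"gripper":0.5},
  {"delta_pos":[0.0583,-0.1784,0],"dr":[0,0,0],"gripper":0.5},
  {"delta_pos":[0.0583,-0.1784,0],"dr":[0,0,0],"gripper":0.5},
  {"delta_pos":[0,0,0],"dr":[0,0,0],"gripper":0.5},
  {"delta_pos":[0,0,0],"dr":[0,0,0],"gripper":0.5},
])

```text
time_s: 40.7
tool_pos: [483.3, -317.7, 168.5]
tool_rot: [[-0.953, 0.304, 0.001], [0.304, 0.953, 0.001], [-0.0, 0.001, -1.0]]
wrist_force: [-0.3, 0.7, -0.5]
opening: 44.1
```

```bash
python3 - <<'E'
from plant import robot,vision
from util import *
im=vision.grab_frame("scene")[:,:,::-1]
crop(im,310,140,510,340,4,"s10c.png")
o=robot.observe();print(o['tool_pos'])
E
```

```text
[ 483.48068817 -317.29517604  168.47274785]
```

View pics/s10c.png

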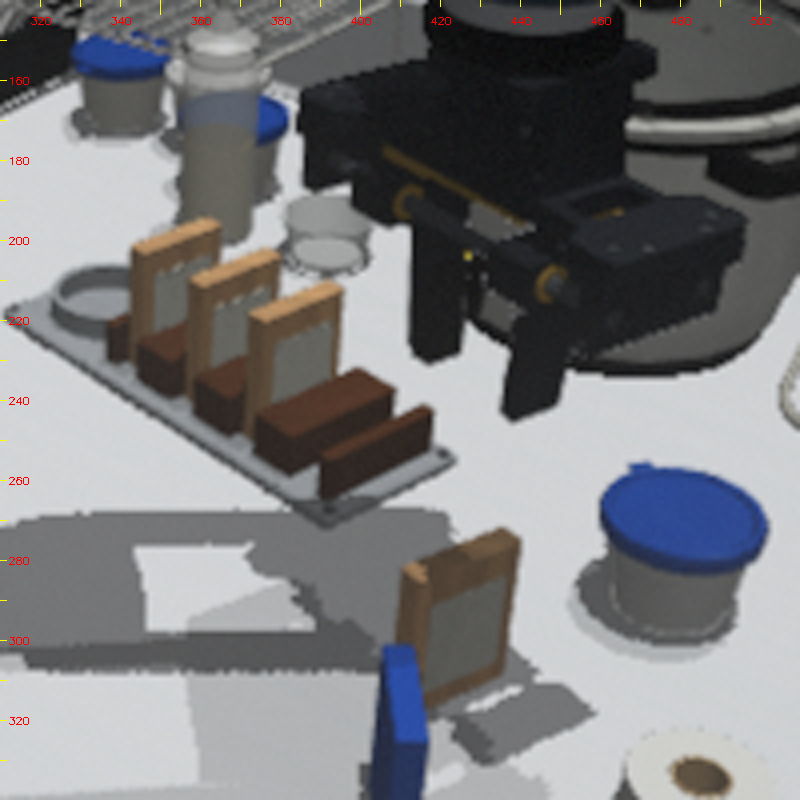

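Three cards are standing upright. The gripper is over wooden card D (scene (430,300)), and the blue look-alike at (410,330) is clear of the fingers.

send_rows([
  {"delta_pos":[0,0,0],"dr":[0,0,0],"gripper":0.5},
  {"delta_pos":[0,0,0.13],"dr":[0,0,0],"gripper":0.5},
  {"delta_pos":[0,0,0.13],"dr":[0,0,0],"gripper":0.5},
  {"delta_pos":[0,0,0.13],"dr":[0,0,0],"gripper":0.5},
  {"delta_pos":[0,0,0.13],"dr":[0,0,0],"gripper":0.5},
  {"delta_pos":[0,0,0.124],"dr":[0,0,0],"gripper":0.5},
  {"delta_pos":[0,0,0],"dr":[0,0,0],"gripper":0.5},
  {"delta_pos":[0,0,0],"dr":[0,0,0],"gripper":0.5},
])

```text
time_s: 41.75
tool_pos: [483.8, -318.0, 40.5]
tool_rot: [[-0.953, 0.303, 0.001], [0.303, 0.953, -0.001], [-0.001, -0.0, -1.0]]
wrist_force: [-0.2, -0.3, 0.4]
opening: 44.2
```

send_rows([
  {"delta_pos":[0,0,0],"dr":[0,0,0],"gripper":0.95},
  {"delta_pos":[0,0,0],"dr":[0,0,0],"gripper":0.95},
  {"delta_pos":[0,0,0],"dr":[0,0,0],"gripper":0.95},
  {"delta_pos":[0,0,0],"dr":[0,0,0],"gripper":0.95},
  {"delta_pos":[0,0,0],"dr":[0,0,0],"gripper":0.95},
  {"delta_pos":[0,0,0],"dr":[0,0,0],"gripper":0.95},
])

```text
time_s: 42.5
tool_pos: [483.2, -318.3, 40.1]
tool_rot: [[-0.953, 0.304, 0.001], [0.304, 0.953, -0.0], [-0.001, -0.0, -1.0]]
wrist_force: [-1.2, 0.5, 5.1]
opening: 13.7
```

send_rows([
  {"delta_pos":[0,0,-0.14],"dr":[0,0,0],"gripper":0.95},
  {"delta_pos":[0,0,-0.14],"dr":[0,0,0],"gripper":0.95},
  {"delta_pos":[0,0,-0.14],"dr":[0,0,0],"gripper":0.95},
  {"delta_pos":[0,0,-0.14],"dr":[0,0,0],"gripper":0.95},
  {"delta_pos":[0,0,0],"dr":[0,0,0],"gripper":0.95},
  {"delta_pos":[0,0,0],"dr":[0,0,-0.2304],"gripper":0.95},
])

```text
time_s: 43.25
tool_pos: [482.5, -317.6, 150.3]
tool_rot: [[-0.982, 0.19, -0.001], [0.19, 0.982, 0.001], [0.001, 0.001, -1.0]]
wrist_force: [-0.1, -0.7, -1.6]
opening: 13.9
```

send_rows([
  {"delta_pos":[-0.0942,0.1546,0],"dr":[0,0,0],"gripper":0.95},
  {"delta_pos":[-0.0942,0.1546,0],"dr":[0,0,0],"gripper":0.95},
  {"delta_pos":[-0.0942,0.1546,0],"dr":[0,0,0],"gripper":0.95},
  {"delta_pos":[-0.0942,0.1546,0],"dr":[0,0,0],"gripper":0.95},
  {"delta_pos":[-0.0942,0.1546,0],"dr":[0,0,0],"gripper":0.95},
  {"delta_pos":[0,0,0],"dr":[0,0,0],"gripper":0.95},
  {"delta_pos":[0,0,0.12],"dr":[0,0,0],"gripper":0.95},
  {"delta_pos":[0,0,0.12],"dr":[0,0,0],"gripper":0.95},
  {"delta_pos":[0,0,0.09],"dr":[0,0,0],"gripper":0.95},
  {"delta_pos":[0,0,0],"dr":[0,0,0],"gripper":0.95},
])

```text
time_s: 44.5
tool_pos: [603.3, -184.3, 83.2]
tool_rot: [[-0.981, 0.193, -0.004], [0.193, 0.981, 0.002], [0.004, 0.001, -1.0]]
wrist_force: [0.1, 0.5, -0.6]
opening: 13.7
```

send_rows([
  {"delta_pos":[0,0,0],"dr":[0,0,0],"gripper":0.95},
  {"delta_pos":[0,0,0.02],"dr":[0,0,0],"gripper":0.95},
  {"delta_pos":[0,0,0.02],"dr":[0,0,0],"gripper":0.95},
  {"delta_pos":[0,0,0.02],"dr":[0,0,0],"gripper":0.95},
  {"delta_pos":[0,0,0.02],"dr":[0,0,0],"gripper":0.95},
  {"delta_pos":[0,0,0.02],"dr":[0,0,0],"gripper":0.95},
  {"delta_pos":[0,0,0.01],"dr":[0,0,0],"gripper":0.95},
  {"delta_pos":[0,0,0],"dr":[0,0,0],"gripper":0.95},
])

```text
time_s: 45.5
tool_pos: [605.1, -184.4, 63.5]
tool_rot: [[-0.981, 0.193, -0.0], [0.193, 0.981, 0.0], [0.0, 0.0, -1.0]]
wrist_force: [-0.7, -0.8, -0.8]
opening: 13.9
```

send_rows([
  {"delta_pos":[0,0,0.02],"dr":[0,0,0],"gripper":0.95},
  {"delta_pos":[0,0,0.02],"dr":[0,0,0],"gripper":0.95},
  {"delta_pos":[0,0,0.02],"dr":[0,0,0],"gripper":0.95},
  {"delta_pos":[0,0,0.016],"dr":[0,0,0],"gripper":0.95},
  {"delta_pos":[0,0,0],"dr":[0,0,0],"gripper":0.95},
  {"delta_pos":[0,0,0],"dr":[0,0,0],"gripper":0.95},
])

```text
time_s: 46.25
tool_pos: [605.3, -184.5, 48.5]
tool_rot: [[-0.981, 0.193, 0.0], [0.193, 0.981, 0.0], [-0.0, 0.0, -1.0]]
wrist_force: [-0.5, 0.4, -0.7]
opening: 13.7
```

send_rows([
  {"delta_pos":[0,0,0],"dr":[0,0,0],"gripper":0.66},
  {"delta_pos":[0,0,0],"dr":[0,0,0],"gripper":0.66},
  {"delta_pos":[0,0,0],"dr":[0,0,0],"gripper":0.66},
  {"delta_pos":[0,0,0],"dr":[0,0,0],"gripper":0.66},
  {"delta_pos":[0,0,-0.12],"dr":[0,0,0],"gripper":0.66},
  {"delta_pos":[0,0,-0.16],"dr":[0,0,0],"gripper":0.66},
  {"delta_pos":[0,0,-0.16],"dr":[0,0,0],"gripper":0.66},
  {"delta_pos":[0,0,-0.16],"dr":[0,0,0],"gripper":0.66},
])

```text
time_s: 47.25
tool_pos: [605.1, -184.4, 169.6]
tool_rot: [[-0.981, 0.193, 0.0], [0.193, 0.981, 0.0], [-0.0, 0.0, -1.0]]
wrist_force: [-0.5, 0.6, -0.5]
opening: 29.6
```

```bash
python3 - <<'E'
from plant import robot,vision
from util import *
o=robot.observe();print(o['tool_pos'],o['q'].round(2))
im=vision.grab_frame("top")[:,:,::-1]
cv2.imwrite("pics/top11.png",im)
crop(im,110,140,260,240,5,"t11c.png")
im=vision.grab_frame("scene")[:,:,::-1]
crop(im,230,140,430,280,4,"s11c.png")
E
```

```text
[ 605.11673333 -184.42262863  169.56208   ] [-0.48  0.37  1.52  0.    1.26 -1.86]
```

View pics/t11c.png

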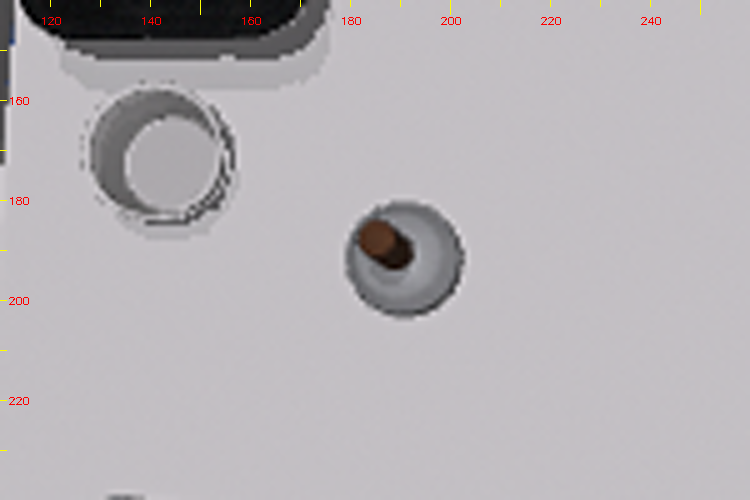

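View pics/s11c.png

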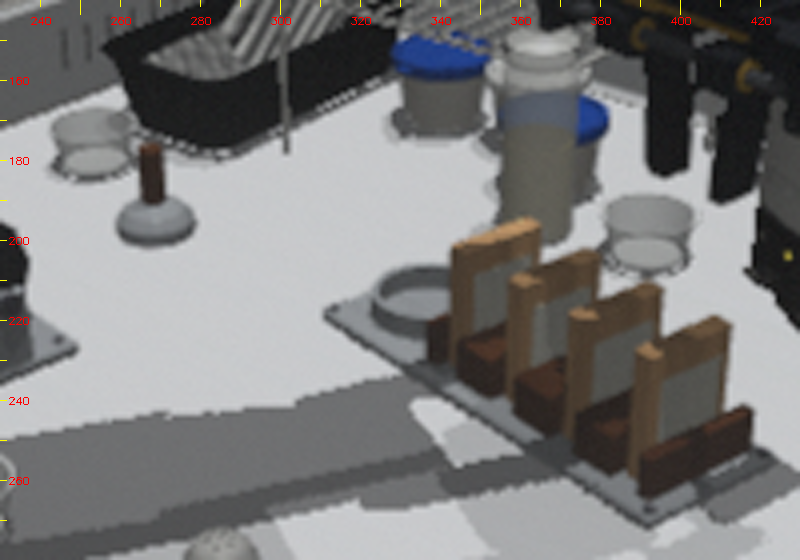

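All four cards stand in their slots. The bell has been knocked: in the top view its base is now at (190.8,191.6) and its handle top at (185.6,188); in the scene view the handle top is at (267.5,176.5). I'll re-measure it.

```bash
python3 - <<'E'
from plant import robot,vision
from util import *
T=vision.camera_params("top");S=vision.camera_params("scene")
print("base",onz(T,190.8,191.6,8),"handle",onz(T,185.6,188.0,62),tri(T,(185.6,188),S,(267.5,176.5)))
b=onz(T,190.8,191.6,8)[:2]/2+onz(T,185.6,188.0,62)[:2]/2
print(b)
plan(np.array([*slot(4),168.8]),Rt(SYAW),[*b,168.8],Rt(SYAW))
ring=np.array([643.1,24.5]); print(RO+137.4*RYv)
plan(np.array([*b,168.8]),Rt(SYAW),[*ring,168.8],Rt(SYAW))
E
```

```text
base [624.35688038 247.35430187   8.        ] handle [623.05286524 246.72752188  62.        ] (array([623.88898507, 245.16683544,  63.98095088]), np.float64(3.2112082506567594))
[623.70487281 247.04091188]
ROT total [0. 0. 0.] rows 1 each [0. 0. 0.]
POS total(units) [0.3259 2.1349 0.    ] rows 11 each [0.0296 0.1941 0.    ]
[646.3525182   23.92961203]
ROT total [0. 0. 0.] rows 1 each [0. 0. 0.]
POS total(units) [-0.3094 -1.0732  0.    ] rows 6 each [-0.0516 -0.1789  0.    ]
```

The handle top triangulates to z = 64 against 62 given, with base and handle consistent at (623.7,247.0). Moving to the bell.

send_rows([
  {"delta_pos":[0.0296,0.1941,0],"dr":[0,0,0],"gripper":0.4},
  {"delta_pos":[0.0296,0.1941,0],"dr":[0,0,0],"gripper":0.4},
  {"delta_pos":[0.0296,0.1941,0],"dr":[0,0,0],"gripper":0.4},
  {"delta_pos":[0.0296,0.1941,0],"dr":[0,0,0],"gripper":0.4},
  {"delta_pos":[0.0296,0.1941,0],"dr":[0,0,0],"gripper":0.4},
  {"delta_pos":[0.0296,0.1941,0],"dr":[0,0,0],"gripper":0.4},
  {"delta_pos":[0.0296,0.1941,0],"dr":[0,0,0],"gripper":0.4},
  {"delta_pos":[0.0296,0.1941,0],"dr":[0,0,0],"gripper":0.4},
  {"delta_pos":[0.0296,0.1941,0],"dr":[0,0,0],"gripper":0.4},
  {"delta_pos":[0.0296,0.1941,0],"dr":[0,0,0],"gripper":0.4},
])

```text
time_s: 48.6
tool_pos: [621.2, 209.0, 167.0]
tool_rot: [[-0.981, 0.193, -0.002], [0.193, 0.981, -0.0], [0.001, -0.0, -1.0]]
wrist_force: [0.8, -0.1, -0.0]
opening: 52.7
```

send_rows([
  {"delta_pos":[0.0296,0.1941,0],"dr":[0,0,0],"gripper":0.4},
  {"delta_pos":[0,0,0],"dr":[0,0,0],"gripper":0.4},
  {"delta_pos":[0,0,0.15],"dr":[0,0,0],"gripper":0.4},
  {"delta_pos":[0,0,0.15],"dr":[0,0,0],"gripper":0.4},
  {"delta_pos":[0,0,0],"dr":[0,0,0],"gripper":0.4},
  {"delta_pos":[0,0,0],"dr":[0,0,0],"gripper":0.4},
  {"delta_pos":[0,0,0],"dr":[0,0,0],"gripper":0.4},
])

```text
time_s: 49.48
tool_pos: [624.6, 247.0, 110.3]
tool_rot: [[-0.981, 0.193, 0.003], [0.193, 0.981, 0.001], [-0.003, 0.001, -1.0]]
wrist_force: [0.0, -0.5, -0.5]
opening: 52.3
```

```bash
python3 - <<'E'
from plant import robot,vision
from util import *
o=robot.observe();print(o['tool_pos'],o['opening'])
im=vision.grab_frame("scene")[:,:,::-1]
crop(im,200,90,340,230,5,"s12c.png")
im=vision.grab_frame("top")[:,:,::-1]
crop(im,120,120,260,240,5,"t12c.png")
E
```

```text
[624.64455634 246.96737913 110.32937319] 52.27052216453056
```

View pics/s12c.png

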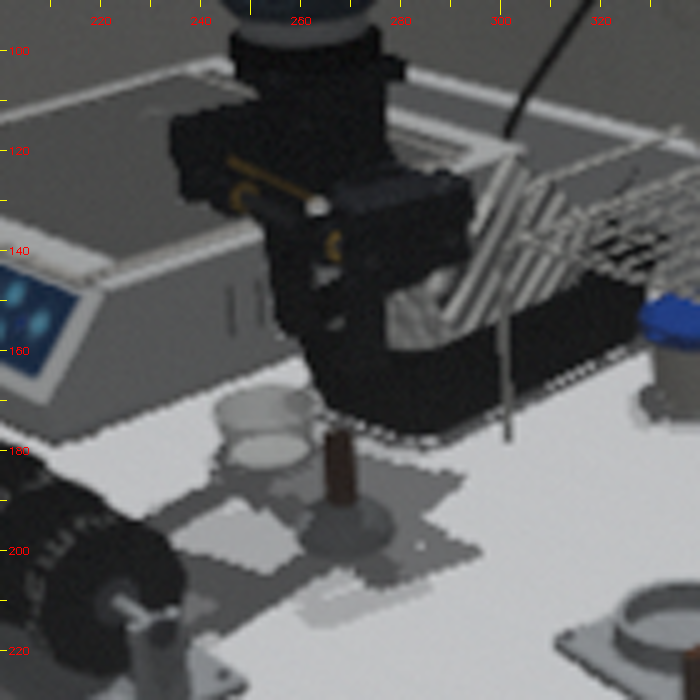

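View pics/t12c.png

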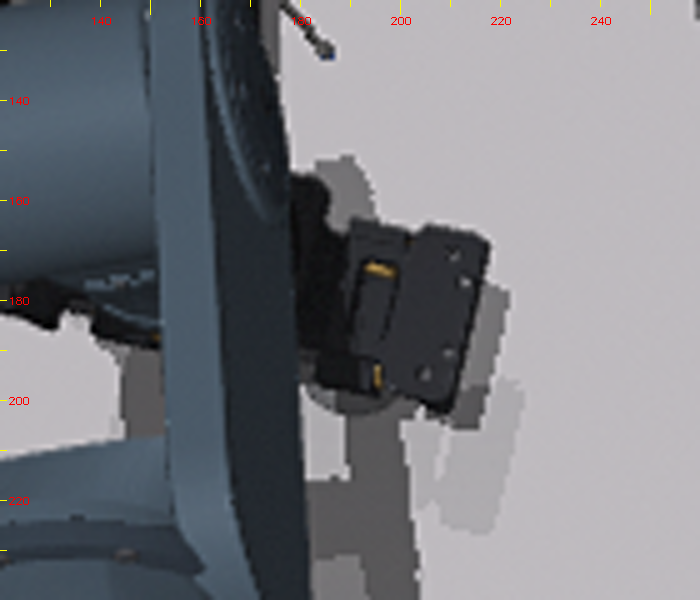

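The gripper is centred over the handle (scene (267,180)) and clear of its neighbours. I'll go down and grasp.

send_rows([
  {"delta_pos":[0,0,0.1],"dr":[0,0,0],"gripper":0.4},
  {"delta_pos":[0,0,0.1],"dr":[0,0,0],"gripper":0.4},
  {"delta_pos":[0,0,0.1],"dr":[0,0,0],"gripper":0.4},
  {"delta_pos":[0,0,0.094],"dr":[0,0,0],"gripper":0.4},
  {"delta_pos":[0,0,0],"dr":[0,0,0],"gripper":0.4},
  {"delta_pos":[0,0,0],"dr":[0,0,0],"gripper":0.4},
], newtons=25)

```text
time_s: 50.32
tool_pos: [624.0, 247.2, 30.0]
tool_rot: [[-0.981, 0.193, 0.001], [0.193, 0.981, 0.0], [-0.001, 0.0, -1.0]]
wrist_force: [0.0, 0.0, 0.2]
opening: 52.9
```

send_rows([
  {"delta_pos":[0,0,0],"dr":[0,0,0],"gripper":0.95},
  {"delta_pos":[0,0,0],"dr":[0,0,0],"gripper":0.95},
  {"delta_pos":[0,0,0],"dr":[0,0,0],"gripper":0.95},
  {"delta_pos":[0,0,0],"dr":[0,0,0],"gripper":0.95},
  {"delta_pos":[0,0,0],"dr":[0,0,0],"gripper":0.95},
  {"delta_pos":[0,0,0],"dr":[0,0,0],"gripper":0.95},
  {"delta_pos":[0,0,0],"dr":[0,0,0],"gripper":0.95},
])

```text
time_s: 51.2
tool_pos: [623.8, 247.3, 30.2]
tool_rot: [[-0.981, 0.192, 0.001], [0.192, 0.981, 0.0], [-0.001, 0.001, -1.0]]
wrist_force: [0.7, 1.0, 2.7]
opening: 17.1
```

send_rows([
  {"delta_pos":[0,0,-0.1],"dr":[0,0,0],"gripper":0.95},
  {"delta_pos":[0,0,-0.15],"dr":[0,0,0],"gripper":0.95},
  {"delta_pos":[0,0,-0.15],"dr":[0,0,0],"gripper":0.95},
  {"delta_pos":[0,0,0],"dr":[0,0,0],"gripper":0.95},
  {"delta_pos":[0,0,0],"dr":[0,0,0],"gripper":0.95},
])

```text
time_s: 51.82
tool_pos: [622.8, 246.8, 108.9]
tool_rot: [[-0.981, 0.193, -0.001], [0.193, 0.981, -0.0], [0.001, -0.001, -1.0]]
wrist_force: [0.2, -0.7, -1.8]
opening: 17.2
```

```bash
python3 - <<'E'
from plant import robot,vision
from util import *
o=robot.observe();print(o['tool_pos'],o['opening'])
plan(np.array([623.7,247.04,110.]),Rt(SYAW),[644.5,24.2,110.],Rt(SYAW))
im=vision.grab_frame("scene")[:,:,::-1]
crop(im,200,90,340,230,5,"s13c.png")
E
```

```text
[622.75866763 246.80230149 108.87931056] 17.230612011427834
ROT total [0. 0. 0.] rows 1 each [0. 0. 0.]
POS total(units) [-0.3166 -1.0733  0.    ] rows 6 each [-0.0528 -0.1789  0.    ]
```

View pics/s13c.png

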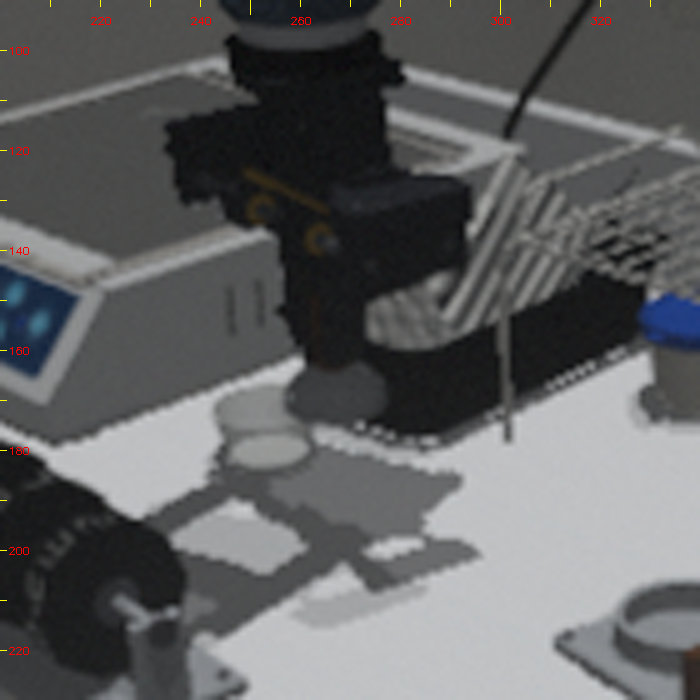

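The bell is held upright and lifted. Carrying it to above the ring.

send_rows([
  {"delta_pos":[-0.0528,-0.1789,0],"dr":[0,0,0],"gripper":0.95},
  {"delta_pos":[-0.0528,-0.1789,0],"dr":[0,0,0],"gripper":0.95},
  {"delta_pos":[-0.0528,-0.1789,0],"dr":[0,0,0],"gripper":0.95},
  {"delta_pos":[-0.0528,-0.1789,0],"dr":[0,0,0],"gripper":0.95},
  {"delta_pos":[-0.0528,-0.1789,0],"dr":[0,0,0],"gripper":0.95},
  {"delta_pos":[-0.0528,-0.1789,0],"dr":[0,0,0],"gripper":0.95},
  {"delta_pos":[0,0,0],"dr":[0,0,0],"gripper":0.95},
  {"delta_pos":[0,0,0.1],"dr":[0,0,0],"gripper":0.95},
  {"delta_pos":[0,0,0.1],"dr":[0,0,0],"gripper":0.95},
  {"delta_pos":[0,0,0],"dr":[0,0,0],"gripper":0.95},
])

```text
time_s: 53.12
tool_pos: [641.6, 25.6, 65.9]
tool_rot: [[-0.982, 0.191, -0.006], [0.191, 0.982, 0.001], [0.007, -0.0, -1.0]]
wrist_force: [0.2, -0.0, -1.6]
opening: 17.1
```

send_rows([
  {"delta_pos":[0,0,0],"dr":[0,0,0],"gripper":0.95},
  {"delta_pos":[0,0,0],"dr":[0,0,0],"gripper":0.95},
])

```text
time_s: 53.38
tool_pos: [645.0, 24.5, 70.5]
tool_rot: [[-0.981, 0.192, 0.002], [0.192, 0.981, -0.0], [-0.002, 0.0, -1.0]]
wrist_force: [-0.1, -0.4, -2.4]
opening: 17.4
```

```bash
python3 - <<'E'
from plant import robot,vision
from util import *
o=robot.observe();print(o['tool_pos'],o['opening'])
im=vision.grab_frame("scene")[:,:,::-1]
crop(im,290,120,430,260,5,"s14c.png")
im=vision.grab_frame("top")[:,:,::-1]
crop(im,240,120,380,240,5,"t14c.png")
E
```

```text
[645.0272446   24.4862728   70.52514799] 17.449017072259263
```

View pics/s14c.png

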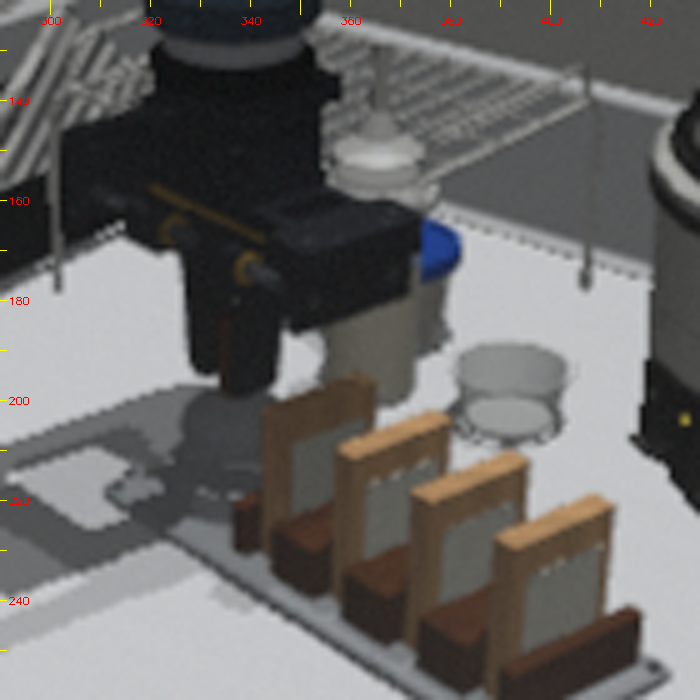

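View pics/t14c.png

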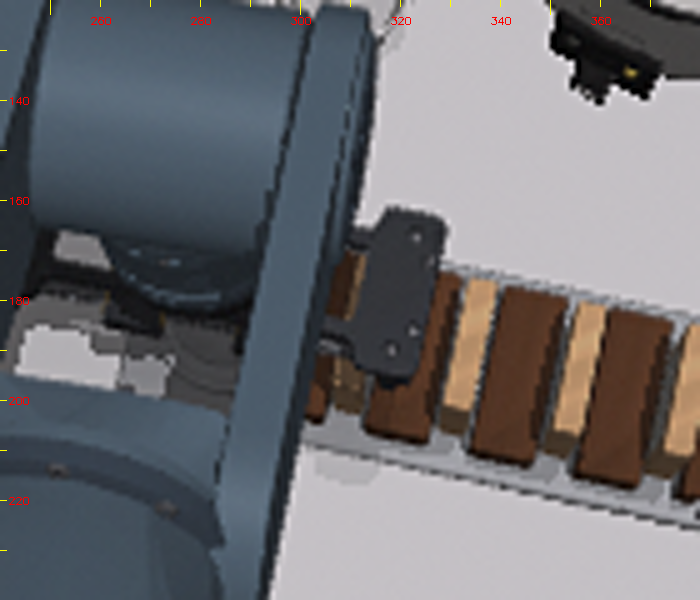

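The bell hangs over the ring (scene (335,212)) with the cards clear beside it. I'll lower it slowly and watch the force.

send_rows([
  {"delta_pos":[0,0,0.02],"dr":[0,0,0],"gripper":0.95},
  {"delta_pos":[0,0,0.02],"dr":[0,0,0],"gripper":0.95},
  {"delta_pos":[0,0,0.02],"dr":[0,0,0],"gripper":0.95},
  {"delta_pos":[0,0,0.02],"dr":[0,0,0],"gripper":0.95},
  {"delta_pos":[0,0,0.02],"dr":[0,0,0],"gripper":0.95},
  {"delta_pos":[0,0,0.01],"dr":[0,0,0],"gripper":0.95},
  {"delta_pos":[0,0,0],"dr":[0,0,0],"gripper":0.95},
])

```text
time_s: 54.35
tool_pos: [644.3, 24.3, 47.5]
tool_rot: [[-0.981, 0.192, -0.0], [0.192, 0.981, 0.0], [0.0, 0.0, -1.0]]
wrist_force: [1.0, 0.8, -1.7]
opening: 17.0
```

send_rows([
  {"delta_pos":[0,0,0.02],"dr":[0,0,0],"gripper":0.95},
  {"delta_pos":[0,0,0.02],"dr":[0,0,0],"gripper":0.95},
  {"delta_pos":[0,0,0.0075],"dr":[0,0,0],"gripper":0.95},
  {"delta_pos":[0,0,0],"dr":[0,0,0],"gripper":0.95},
  {"delta_pos":[0,0,0],"dr":[0,0,0],"gripper":0.95},
])

```text
time_s: 54.98
tool_pos: [644.4, 24.2, 38.2]
tool_rot: [[-0.981, 0.193, 0.0], [0.193, 0.981, 0.0], [-0.0, 0.0, -1.0]]
wrist_force: [-0.4, -0.1, -2.2]
opening: 17.5
```

send_rows([
  {"delta_pos":[0,0,0],"dr":[0,0,0],"gripper":0.55},
  {"delta_pos":[0,0,0],"dr":[0,0,0],"gripper":0.55},
  {"delta_pos":[0,0,0],"dr":[0,0,0],"gripper":0.55},
  {"delta_pos":[0,0,0],"dr":[0,0,0],"gripper":0.55},
  {"delta_pos":[0,0,-0.12],"dr":[0,0,0],"gripper":0.55},
  {"delta_pos":[0,0,-0.16],"dr":[0,0,0],"gripper":0.55},
  {"delta_pos":[0,0,-0.2],"dr":[0,0,0],"gripper":0.55},
  {"delta_pos":[0,0,-0.2],"dr":[0,0,0],"gripper":0.55},
])

```text
time_s: 55.98
tool_pos: [644.2, 24.2, 175.4]
tool_rot: [[-0.981, 0.193, -0.0], [0.193, 0.981, 0.0], [0.0, 0.0, -1.0]]
wrist_force: [1.8, -0.0, -0.5]
opening: 39.6
```

send_rows([
  {"delta_pos":[0.2,0,0],"dr":[0,0,0],"gripper":0.55},
  {"delta_pos":[0.2,0,0],"dr":[0,0,0],"gripper":0.55},
  {"delta_pos":[0.2,0,0],"dr":[0,0,0],"gripper":0.55},
  {"delta_pos":[0.2,0,0],"dr":[0,0,0],"gripper":0.55},
  {"delta_pos":[0.2,0,0],"dr":[0,0,0],"gripper":0.55},
  {"delta_pos":[0.2,0,0],"dr":[0,0,0],"gripper":0.55},
  {"delta_pos":[0.1,0,0],"dr":[0,0,0],"gripper":0.55},
  {"delta_pos":[0,0,0],"dr":[0,0,0],"gripper":0.55},
  {"delta_pos":[0,0,0],"dr":[0,0,0],"gripper":0.55},
])

```text
time_s: 57.1
tool_pos: [390.3, 74.0, 174.7]
tool_rot: [[-0.981, 0.193, 0.002], [0.193, 0.981, -0.0], [-0.002, 0.0, -1.0]]
wrist_force: [-0.1, -0.4, 0.2]
opening: 39.7
```

```bash
python3 - <<'E'
from plant import robot,vision
from util import *
o=robot.observe();print(o['time_s'],o['tool_pos'],o['wrist_force'])
im=vision.grab_frame("scene")[:,:,::-1]
cv2.imwrite("pics/scene15.png",im)
crop(im,310,150,430,280,6,"s15c.png")
im=vision.grab_frame("top")[:,:,::-1]
cv2.imwrite("pics/top15.png",im)
crop(im,255,150,400,235,5,"t15c.png")
crop(im,120,230,230,300,7,"t15w.png")
E
```

```text
57.1 [390.29989153  74.04162657 174.72935551] [-0.13792229 -0.4435587   0.20838438]
```

View pics/s15c.png

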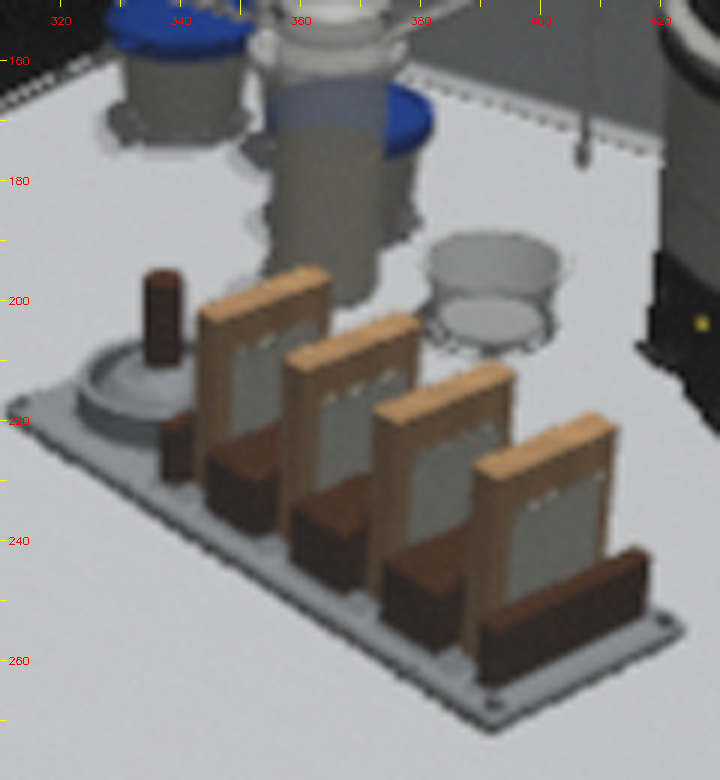

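View pics/t15c.png

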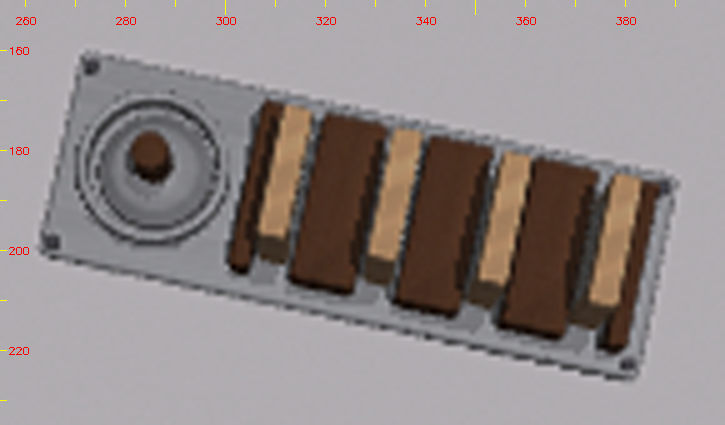

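View pics/top15.png

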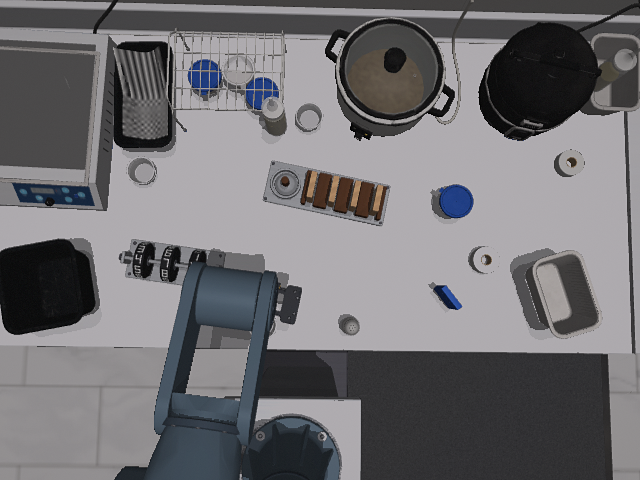

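View pics/t15w.png

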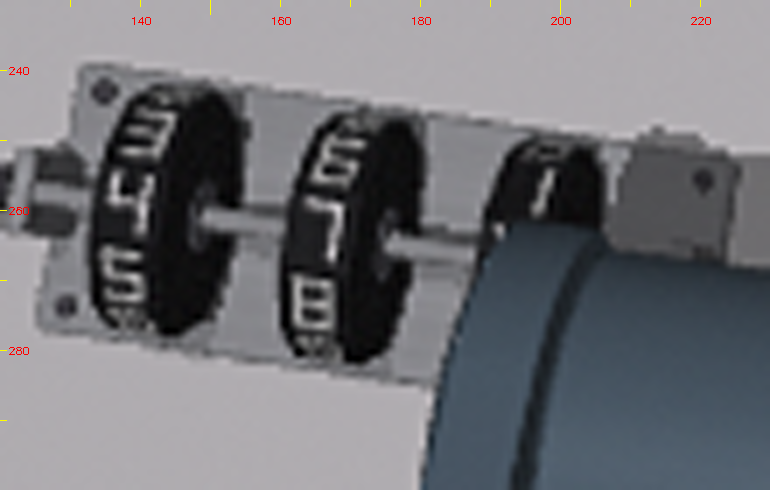

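Everything looks in place. One numeric check on the cards and bell, then I'll hand in.

```bash
python3 - <<'E'
from plant import robot,vision
from util import *
T=vision.camera_params("top")
t=cv2.imread("pics/top15.png");hsv=cv2.cvtColor(t,cv2.COLOR_BGR2HSV)
m=((hsv[...,0]>5)&(hsv[...,0]<25)&(hsv[...,1]>70)&(hsv[...,2]>130)).astype(np.uint8)
m[:160]=0;m[230:]=0;m[:,:295]=0;m[:,400:]=0
n,l,st,ce=cv2.connectedComponentsWithStats(m)
for i in range(1,n):
    if st[i,4]<60: continue
    ys,xs=np.nonzero(l==i)
    P=np.array([onz(T,x,y,88)[:2] for x,y in zip(xs,ys)]);cen=P.mean(0)
    w,v=np.linalg.eigh(np.cov(P.T));a=np.degrees(np.arctan2(v[1,1],v[0,1]))
    d=[cen-slot(k) for k in (1,2,3,4)];k=int(np.argmin([np.linalg.norm(q) for q in d]))
    print("slot",k+1,"along %.1f across %.1f"%(d[k]@RX,d[k]@RYv),"yaw err %.1f"%((a+11.1+90)%180-90))
print("handle top",onz(T,255+150/5,150+146/5,70)[:2],"ring est 643.1,24.5 / 646.4,23.9")
robot.finish_job()
E
```

```text
slot 1 along -1.0 across 0.2 yaw err -0.2
slot 2 along -0.4 across 0.0 yaw err -0.4
slot 3 along -0.8 across 0.3 yaw err -0.2
slot 4 along 0.1 across 0.4 yaw err -0.0
handle top [645.92481469  22.99446321] ring est 643.1,24.5 / 646.4,23.9
the job is handed in; nothing more can be done
```

The room-service pass for 472 is set up and the job is handed in, at about 57 s of the 210 s allowed. No verdict was reported.

- **Counter:** I pinched and rolled each wheel, and it shows 4 7 2, each within about 0.05 rad of square. In the last picture the arm covered most of the right wheel. Its 2 was last read exactly on top earlier, and nothing touched it after that.
- **Cards:** All four wooden cards stand in slots 1 to 4. They measured within 1 mm along the slot, 0.5 mm across it and 0.5° of yaw, and both views show them upright and fully down.
- **Bell:** It was knocked a few centimetres during the run, so I measured it again and set it upright inside the ring.
- **Disagreement:** My two estimates of the ring centre differ by about 3 mm in x. The bell's handle measured within about 3.5 mm of either, against the 8 mm allowed.
- **Left alone:** The label roll, lidded cup and blue look-alike appear unmoved, and the arm was clear of everything at hand-in.

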